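# Start a screw-in fuse cap in its deep shrouded base and screw it home

## Robot

A 6-joint arm with a two-finger parallel gripper is mounted at the origin on the work surface. World frame = base frame: x ahead of the robot, y to its left, z up, the work surface at z = 0. Lengths are in m, angles in rad, forces in N, time in s.
With the tool pointing down it reaches from about 0.375 to 0.975 m from the base axis. Payload 3.8 kg.
Tool frame: the origin (TCP) lies at the very end of the fingers, on their centre line; the grasp point (between the pads) lies 19 mm behind it (bot.grip_point_offset is the distance from the TCP to the grasp point, in m); z points along the fingers, x is the direction in which the jaws open and shut, and the axes are right-handed (so a half turn about z gives the same grasp; the last joint's range is limited). The gripper opens to 85 mm and grips with 20 to 120 N. Pads are 22 mm wide; open, the fingers measure 114 mm over their backs; the gripper's body (76 mm by 85 mm) begins 54 mm behind the grasp point. The pads swing forward as they close: fully open they stand 13 mm farther back than shut.
Start: joints at [-1.206, 0.264, 1.604, -0, 1.274, -0.037], TCP at [0.264, -0.621, 0.231] pointing down, gripper open.
Joint ranges: [-2.63, 2.63], [-0.94, 2.18], [0.31, 2.57], [-1.31, 4.45], [0, 2.66], [-2.55, 2.55]. Speed limits (rad/s): [2.57, 2.57, 3.14, 3.14, 3.14, 3.14].

## Interface

Orientations are given as a rotation vector (axis times angle).
In Python, from workcell import bot, read_camera gives the robot as it stands.
- The arm moves only by the tool arm_command, never from a script. Its argument "rows" is a list of rows, each an object with "delta_rot": the turn, a rotation vector about the tool's x, y, z in rad, a list of three; "xyz": the shift along the tool's x, y, z in m, a list of three; "gripper": the finger opening in m, from 0 to 0.0854. A call has 1 to 12 rows; each row shifts and turns the commanded pose from where the row before left it, along the tool's axes as they then stand; what a row does not reach is not made up. A row lasts 1/10 s, in which the tool goes at most 50 mm and 8.59 degrees, less where a joint would pass 70% of its speed; a pose out of reach is approached as far as the arm can. A call is refused whole if a number of a shift passes 0.05 or a number of a turn 0.15, either way. A call with a gripper value outside its range is refused whole. The fingers move at their own pace and stop on an object; "force" is the grip in N (left out, the last holds). Time passes only in rows, so rows that do not move let the fingers close. It gives the time, the measured TCP pose, the force and the opening at its end, in the units of the state.
- bot.read_state(): the state, without advancing time (a new reading comes with each control period).
- read_camera(name): name is "scene" or "top"; returns a dict with "pixels" (384x512x3 uint8, red, green, blue), "range_z" (384x512 float32, m along the optical axis (not along the pixel's ray), 0 where there is no reading), "intrinsics" (3x3 intrinsics, pixels), "camera_from_world" (4x4, takes a point from world to camera coordinates). Camera axes: x right, y up, looking along -z (the intrinsics and any distortion apply to the point x, -y, -z); pixel columns grow to the right and rows downward; lengths in m; the calibration is good to about 2 mm. A picture is of the moment at which its call begins.
- bot.finish_job(): hands the job in, once; it reports no verdict.
The state is a dict: "time": time; "q": joint angles; "joint_vel": joint speeds; "joint_torque": joint torques, N m; "tool_pos": TCP position; "tcp_rot": TCP orientation; "wrist_force": force on the tool from outside, world axes, zero at the start; "torque": the same for the moment, N m; "width": opening from 0.0 (shut) to 1.0 (fully open).
Only numpy, scipy, OpenCV 4.12 (cv2) and the standard library are available. Lean on these libraries where they do the work, as an engineer would, in place of code of your own. Each camera call takes 0.05 s, during which the arm holds its last target.

## Task

Lift the large fuse screw cap, with its fuse-link in it, out of the plywood rack and lower it gently down the well of the one open fuse base on the black board. Find the hidden start of the thread by feel (turning it back until it drops helps), keep hold of the cap and keep it square until it has caught, so that it neither falls nor cross-threads, and screw it clockwise until its collar is fully home on the seat and hand-snug, about half a newton metre. The ceramic is brittle: press or pull with no more than about 25 N, do not overtighten, leave everything else as it is, and let go at the end.

Things in the scene. Friction and masses are not known exactly. Their poses are not given: they have to be found in the camera images.
- cap: Large grey screw cap with its white fuse-link clipped in, about 160 g, 114 mm long, hanging upright in the rack. Origin: tip of the link's foot, z up the axis. Foot 12 mm across to z = 6, link tapering out to 22 mm across at z = 12, brass neck 26 mm core z = 36 to 50, collar 43.6 mm across z = 50 to 61, round handle 36 mm across with fine flutes, z = 65 to 114; any yaw will do to grip it.
- cap_thread (a point): On the cap's axis, 39 mm above the foot, level with the lower end of its thread: two rounded brass ribs opposite each other on the neck (a two-start thread), 34.6 mm across outside, 2.6 mm thick, right-handed (turning clockwise from above drives it down), 12 mm a turn, each a third of a turn long.
- cap_shoulder (a point): On the cap's axis at the flat underside of its collar, 50 mm above the foot; this face lands on the seat when the cap is home.
- cap_grip (a point): On the cap's axis, 98 mm above the foot, 16 mm below the top of the handle: a good height to grip.
- base: The open fuse base, fixed on the board: black foot 72 mm square and 12 mm high, round white ceramic shroud 56 mm across with the vertical well in it. Origin: centre of the underside, z up the well. Well from the top: bore 47.6 mm to the seat, then the threaded brass shell, bore 37.6 mm, then a cone down to a 17 mm gauge ring that takes the foot, and a sprung contact.
- base_mouth (a point): Centre of the chamfered mouth of the open base's well (51 mm across), 88 mm above its underside. At home the cap's handle stands 42 mm proud of it.
- base_seat (a point): On the well's axis at the level of the flat seat, 22 mm below the mouth. Unthreaded, the cap comes to rest on the shell's thread with its collar 3.5 to 9.5 mm above this seat, depending on yaw; home, the collar lies on it. From 3 mm above it the foot presses the sprung contact (up to 8 N), running torque 0.05 to 0.2 N m; once the collar is down the torque climbs steeply: 0.3 to 0.8 N m is snug.
- base_thread (a point): On the well's axis at the top of the shell's inner thread, 63.2 mm above the underside: two starts half a turn apart, 12 mm a turn, right-handed, standing in to 29.2 mm across, 1 mm axial play. The yaw of the starts is unknown and hidden. On top of it the cap turned counter-clockwise rises 2 mm a radian, then drops 6 mm off the starts to 3.5 mm above the seat; from there about 3 rad clockwise brings it home.
- rack: Plywood block, fixed, 76 x 136 x 56 mm, with two holes from above: the large cap hangs by its collar in the 39 mm hole at y = +30 mm, the small cap in the other at y = -36 mm. Origin: centre of the underside. The foot of the large cap must be lifted by more than 58 mm to clear it.
- small_cap: A smaller screw cap of the same form (80 mm long, collar 30 mm across) for another board, in the rack's other hole: leave it. Origin: tip of its foot.
- board: Black enclosure tray, fixed, 260 x 370 x 26 mm, floor 5 mm thick. Origin: centre of the underside. Three fuse bases stand on its floor in a row along y, 55 mm to -x of its centre and 110 mm apart; which is where varies. White breakers up to 83 mm high and brass bars stand on its +x half.
- base_closed: A like fuse base whose cap is already in; its handle's top is 130 mm above its underside. Fixed. Origin: centre of the underside.
- base_blank: A like fuse base closed by a flat blanking disc, 96 mm high in all. Fixed. Origin: centre of the underside.
- screwdriver: Bystander, to be left alone: a screwdriver, 200 mm long, lying. Origin: its middle, at its underside.
- cutters: Bystander, to be left alone: side cutters, 160 mm long, lying. Origin: its middle, at its underside.
- screw_cup: Bystander, to be left alone: a small steel bowl, 72 mm across, 32 mm high. Origin: centre of the underside.
- terminal_block: Bystander, to be left alone: a grey terminal block, 52 x 22 x 18 mm. Origin: centre of the underside.
- fuse_link: Bystander, to be left alone: a bare white fuse-link standing on the bench, 25 mm across, 49 mm high. Origin: centre of the underside.
- tape_roll: Bystander, to be left alone: a black ring, 64 mm across, 19 mm high. Origin: centre of the underside.
- bushing: Bystander, to be left alone: a short plastic sleeve standing on end, 26 mm across, 30 mm high. Origin: centre of the underside.

How it is judged:
By the outcome, as a careful person would: the job done as asked, in the order asked, and still so for the second after the job is handed in, with the robot touching nothing.
It also fails if it takes over 64 s, if anything falls off the work surface, if the arm or the gripper's body presses on something with over 40 N, if the wrist force passes 120 N, or if a joint passes its speed limit or range.

## Working session

There is one attempt and no reset: what is moved stays moved. The work goes in short steps, Python scripts to look and compute and a tool call to move; the robot and the scene stay as the last step left them, time stands still between calls to the robot, and variables do not carry over. Pictures are saved under pics/ and viewed, and the job is handed in when it is done.

Besides the shell and the picture viewer there is one more tool, called after ">>>" by a JSON object that holds its "method" and its "body". arm_command: Moves the arm, as the interface text tells. Its arguments: {"type":"object","properties":{"rows":{"type":"array","items":{"type":"object","properties":{"delta_rot":{"type":"array","items":{"type":"number"}},"xyz":{"type":"array","items":{"type":"number"}},"gripper":{"type":"number"}}}},"force":{"type":"number"}},"required":["rows"]}

```bash
mkdir -p pics; ls; python3 - <<'E'
from workcell import bot, read_camera
import cv2,numpy as np
print(bot.read_state())
for n in("scene","top"):
    d=read_camera(n);cv2.imwrite(f"pics/{n}0.png",d["pixels"][:,:,::-1]);np.savez(f"{n}0.npz",**d)
    print(d["intrinsics"],d["camera_from_world"],(d["range_z"]>0).mean())
E
```

```text
pics
{'time': 0.0, 'q': array([-1.20588542e+00,  2.64757785e-01,  1.60535675e+00,  2.78147286e-05,
        1.27369321e+00, -3.68634246e-02]), 'joint_vel': array([ 0.00120217, -0.00107296, -0.00014091,  0.00080091,  0.0014581 ,
        0.00165853]), 'joint_torque': array([ 9.21332248e-04, -5.15106225e+01, -3.67314398e+01, -2.59738208e-04,
        1.28070154e-02, -6.38596632e-06]), 'tool_pos': array([ 0.26373272, -0.62056374,  0.22996822]), 'tcp_rot': array([-2.61893017,  1.73279107,  0.00280358]), 'wrist_force': array([ 0.13953441, -0.4548125 ,  0.20373957]), 'torque': array([ 0.03839865,  0.00742215, -0.00906502]), 'width': 1.0010336825753987}
[[477.93144105   0.         253.94349626]
 [  0.         477.93144105 188.6592416 ]
 [  0.           0.           1.        ]] [[-0.84324589  0.5374694  -0.00793775  0.41519718]
 [-0.45023429 -0.69816002  0.55665219  0.26515059]
 [ 0.2936417   0.47296853  0.83070773 -1.37274717]
 [ 0.          0.          0.          1.        ]] 0.995880126953125
[[354.75703061   0.         262.35186251]
 [  0.         354.75703061 196.26139839]
 [  0.           0.           1.        ]] [[ 0.02880505 -0.99926072  0.02546147  0.05724827]
 [ 0.99614071  0.03080923  0.08218564 -0.56735436]
 [-0.08290933  0.02299584  0.99629174 -1.12178304]
 [ 0.          0.          0.          1.        ]] 0.9959665934244791
```

View pics/scene0.png

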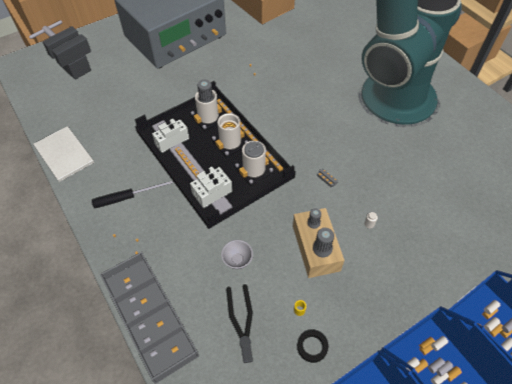

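View pics/top0.png

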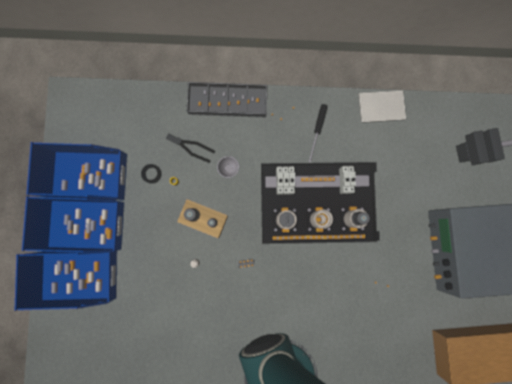

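```bash
cat > h.py <<'E'
import numpy as np,cv2
def load(f): return dict(np.load(f))
def cloud(d):
    K=d["intrinsics"];T=d["camera_from_world"];r=d["range_z"]
    v,u=np.mgrid[:384,:512].astype(float)
    P=np.stack([(u-K[0,2])/K[0,0]*r,-(v-K[1,2])/K[1,1]*r,-r],-1)
    return (P-T[:3,3])@T[:3,:3]
def ray_plane(d,u,v,z):
    K=d["intrinsics"];T=d["camera_from_world"]
    c=-T[:3,:3].T@T[:3,3]; k=T[:3,:3].T@np.array([(u-K[0,2])/K[0,0],-(v-K[1,2])/K[1,1],-1])
    return c+k*(z-c[2])/k[2]
def proj(d,P):
    K=d["intrinsics"];T=d["camera_from_world"];p=T[:3,:3]@P+T[:3,3]
    return K[0,0]*p[0]/-p[2]+K[0,2],K[1,1]*-p[1]/-p[2]+K[1,2]
E
python3 - <<'E'
from h import *
s=load("scene0.npz");t=load("top0.npz")
def crop(d,x,y,w,h,n,f):
    c=d["pixels"][y:y+h,x:x+w,::-1];cv2.imwrite(n,cv2.resize(c,None,fx=f,fy=f,interpolation=cv2.INTER_CUBIC))
crop(s,180,70,110,120,"pics/s_base.png",5);crop(s,280,195,80,90,"pics/s_rack.png",6)
crop(t,170,150,220,100,"pics/t_all.png",3.6)
for n,d in(("s",s),("t",t)):
    P=cloud(d);z=P[...,2]
    print(n,"bench",np.median(z[(abs(P[...,0]-.55)<.05)&(abs(P[...,1]-0.05)<.05)]))
    for lo,hi in((.09,.13),(.05,.06),(.065,.09),(.13,.145)):
        m=((z>lo)&(z<hi)&(P[...,0]>.3)&(P[...,0]<.8)&(abs(P[...,1])<.4)).astype(np.uint8)
        k,l,st,c=cv2.connectedComponentsWithStats(m)
        for i in range(1,k):
            if st[i,4]>15:
                q=P[l==i];print(lo,hi,st[i],np.median(q,0).round(4),q.min(0).round(3),q.max(0).round(3))
E
```

```text
s bench 0.00772736495049826
0.09 0.13 [195  87  21  18 214] [ 0.5111 -0.2065  0.1042] [ 0.477 -0.247  0.09 ] [ 0.531 -0.19   0.13 ]
0.09 0.13 [217 113  23  18  96] [ 0.4976 -0.1126  0.0924] [ 0.472 -0.14   0.09 ] [ 0.527 -0.081  0.097]
0.09 0.13 [242 141  23  19 329] [0.4955 0.0018 0.0964] [ 0.465 -0.028  0.09 ] [0.522 0.027 0.105]
0.09 0.13 [309 208  12  12 116] [0.48   0.2278 0.1009] [0.466 0.214 0.09 ] [0.49  0.239 0.105]
0.09 0.13 [315 227  19  22 320] [0.5055 0.2919 0.1187] [0.483 0.27  0.09 ] [0.52  0.306 0.124]
0.05 0.06 [196 107  21   9  57] [ 0.5164 -0.1982  0.0554] [ 0.483 -0.228  0.05 ] [ 0.532 -0.192  0.06 ]
0.05 0.06 [135 115  10   6  18] [ 0.67   -0.282   0.0519] [ 0.658 -0.288  0.05 ] [ 0.686 -0.278  0.055]
0.05 0.06 [152 120  35  24 212] [ 0.6431 -0.1867  0.0566] [ 0.584 -0.216  0.05 ] [ 0.67  -0.173  0.06 ]
0.05 0.06 [224 124  10   5  19] [ 0.4884 -0.1263  0.0538] [ 0.482 -0.13   0.05 ] [ 0.502 -0.116  0.06 ]
0.05 0.06 [224 132  16   9  39] [ 0.5027 -0.0857  0.0559] [ 0.479 -0.096  0.05 ] [ 0.522 -0.082  0.06 ]
0.05 0.06 [242 159  23  11  61] [0.5091 0.0206 0.0552] [
[... 2387 characters left out ...]
 [178 200  49  38 792] [0.4851 0.2543 0.0558] [0.432 0.186 0.05 ] [0.544 0.335 0.06 ]
0.065 0.09 [278 173  17  14 236] [0.6148 0.0036 0.0731] [ 0.594 -0.022  0.068] [0.637 0.029 0.086]
0.065 0.09 [343 172  13  14 170] [ 0.6251 -0.1938  0.073 ] [ 0.604 -0.212  0.065] [ 0.646 -0.176  0.087]
0.065 0.09 [190 208  10  14  43] [0.4948 0.2743 0.0691] [0.479 0.268 0.065] [0.519 0.295 0.089]
0.065 0.09 [313 211  18  18 127] [ 0.4941 -0.1148  0.0722] [ 0.469 -0.134  0.065] [ 0.521 -0.082  0.09 ]
0.065 0.09 [348 210  16  18 100] [ 0.499  -0.2038  0.0826] [ 0.475 -0.233  0.065] [ 0.527 -0.191  0.09 ]
0.13 0.145 [357 212  13  13 116] [ 0.5016 -0.2188  0.1346] [ 0.484 -0.237  0.13 ] [ 0.519 -0.202  0.139]
```

View pics/s_base.png

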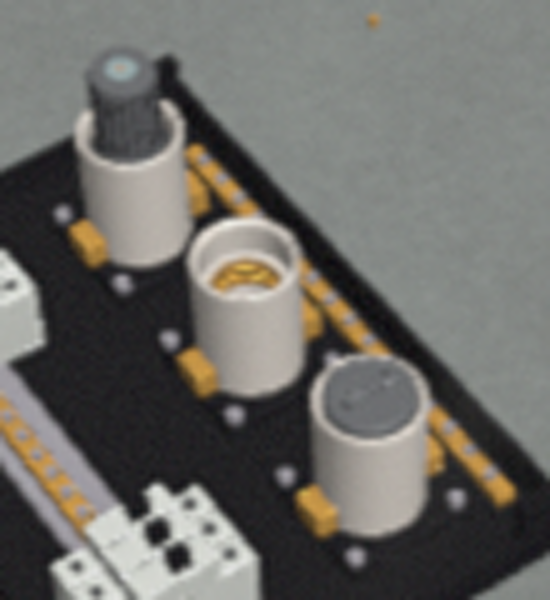

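View pics/s_rack.png

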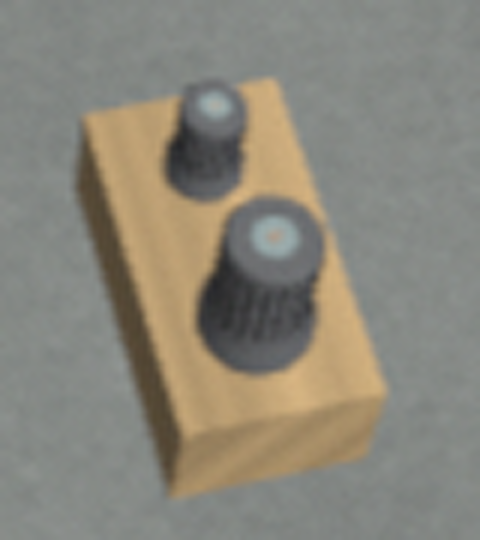

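View pics/t_all.png

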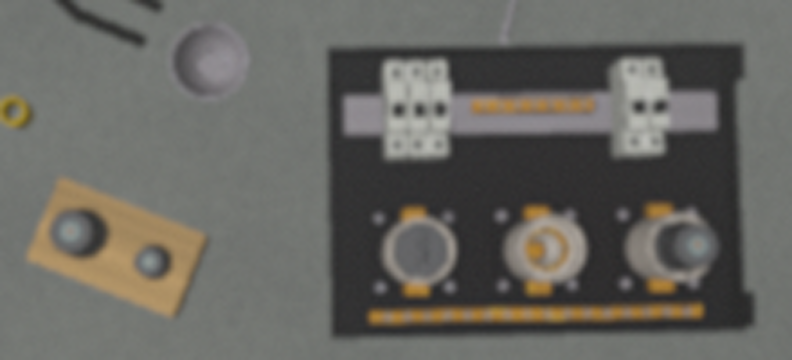

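```bash
python3 - <<'E'
from h import *
s=load("scene0.npz");t=load("top0.npz")
F=8
def blobs(d,x,y,w,h,fn,name,amin=40):
    c=cv2.resize(d["pixels"][y:y+h,x:x+w],None,fx=F,fy=F,interpolation=cv2.INTER_CUBIC)
    m=fn(c).astype(np.uint8)
    k,l,st,ce=cv2.connectedComponentsWithStats(m)
    cv2.imwrite("pics/m_%s.png"%name,np.hstack([c[...,::-1],cv2.merge([m*255]*3)]))
    out=[]
    for i in range(1,k):
        if st[i,4]>amin*F: 
            cnt,_=cv2.findContours((l==i).astype(np.uint8),cv2.RETR_EXTERNAL,cv2.CHAIN_APPROX_NONE)
            e=cv2.fitEllipse(cnt[0])
            f=lambda p:((p[0]+.5)/F-.5+x,(p[1]+.5)/F-.5+y)
            out.append((f(ce[i]),f(e[0]),np.array(e[1])/F,st[i,4]/F/F))
    return out
def lab(c):
    c=c.astype(int); return c[...,2]-c[...,0]>9
for n,d,r,z in(("cs",s,(312,224,28,24),.12),("ct",t,(182,204,20,20),.12),("ks",s,(195,77,22,18),.135),("kt",t,(350,206,24,24),.135)):
    for b in blobs(d,*r,lab,n,8):print(n,np.round(b[0],2),np.round(b[1],2),b[2].round(1),b[3],ray_plane(d,*b[1],z).round(4))
def white(c):
    return c.min(-1)>140
for n,d,r,z in(("bs",s,(214,110,32,45),.093),("bt",t,(306,204,32,30),.093)):
    for b in blobs(d,*r,white,n):print(n,np.round(b[0],2),np.round(b[1],2),b[2].round(1),b[3],ray_plane(d,*b[1],z).round(4))
def dark(c): return (c.max(-1)<145)&(c.min(-1)>70)
for n,d,r,z in(("ds",s,(238,138,32,26),.101),("dt",t,(274,206,26,26),.101)):
    for b in blobs(d,*r,dark,n):print(n,np.round(b[0],2),np.round(b[1],2),b[2].round(1),b[3],ray_plane(d,*b[1],z).round(4))
ims=[cv2.imread(f"pics/m_{n}.png") for n in("cs","ct","ks","kt","bs","bt","ds","dt")]
H=max(i.shape[0] for i in ims)
W=[cv2.copyMakeBorder(i,0,H-i.shape[0],0,6,0) for i in ims]
a=np.hstack(W[:4]);b=np.hstack(W[4:]);w=max(a.shape[1],b.shape[1])
o=np.vstack([cv2.copyMakeBorder(q,0,0,0,w-q.shape[1],0) for q in(a,b)])
cv2.imwrite("pics/masks.png",cv2.resize(o,(800,int(800*o.shape[0]/o.shape[1]))))
E
```

```text
cs [325.32 234.06] [325.33 234.02] [7.  8.2] 37.046875 [0.4994 0.288  0.12  ]
ks [203.77  83.35] [203.72  83.3 ] [5.  6.7] 22.203125 [ 0.5021 -0.2208  0.135 ]
bs [215.04 114.54] [215.06 114.5 ] [ 3.6 12.1] 32.1875 [ 0.5145 -0.1477  0.093 ]
bs [230.16 130.32] [229.9  128.93] [20.4 38.5] 476.515625 [ 0.5076 -0.0859  0.093 ]
bs [243.45 149.21] [244.41 149.27] [4.8 9.9] 19.3125 [ 0.5113 -0.0116  0.093 ]
bt [326.04 218.34] [321.75 218.73] [15.  17.6] 62.0 [ 0.4969 -0.1058  0.093 ]
bt [322.96 218.49] [322.97 218.51] [3.1 6.4] 14.8125 [ 0.4977 -0.1095  0.093 ]
ds [239.69 142.08] [239.37 142.08] [2.3 8.4] 9.9375 [ 0.5131 -0.0315  0.101 ]
ds [267.4  139.63] [267.43 139.6 ] [4.4 7.5] 20.1875 [ 0.452  -0.0012  0.101 ]
ds [244.95 155.23] [247.05 150.98] [11.  24.2] 64.703125 [0.512  0.0017 0.101 ]
ds [254.03 149.  ] [254.34 149.  ] [16.1 21.7] 263.46875 [0.4942 0.006  0.101 ]
dt [286.72 219.4 ] [287.23 219.51] [21.4 23.3] 337.421875 [ 0.4914 -0.0005  0.101 ]
dt [274.87 210.2 ] [274.86 210.2 ] [3.1 3.7] 9.390625 [0.5181 0.0373 0.101 ]
dt [275.2  229.45] [275.2  229.46] [3.6 3.9] 11.625 [0.4607 0.0348 0.101 ]
```

View pics/masks.png

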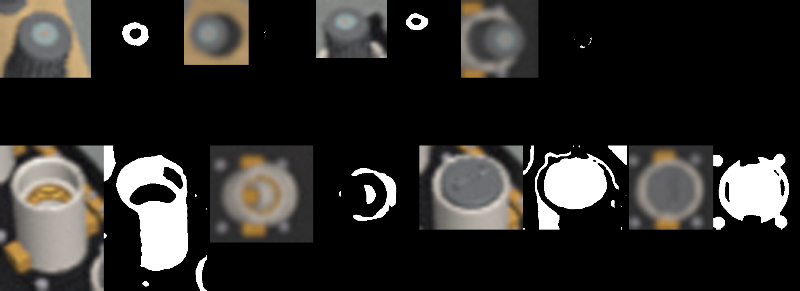

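```bash
cat >> h.py <<'E'
from scipy.optimize import least_squares
def arcfit(d,roi,fn,z,R,c0,F=8,half=75,name=None):
    x,y,w,h=roi
    c=cv2.resize(d["pixels"][y:y+h,x:x+w],None,fx=F,fy=F,interpolation=cv2.INTER_CUBIC)
    m=fn(c).astype(np.uint8)
    m=cv2.morphologyEx(m,cv2.MORPH_CLOSE,np.ones((5,5)))
    cn,_=cv2.findContours(m,cv2.RETR_EXTERNAL,cv2.CHAIN_APPROX_NONE)
    T=d["camera_from_world"];cam=-T[:3,:3].T@T[:3,3]
    pts=np.vstack([k[:,0] for k in cn])
    keep=(pts[:,0]>1)&(pts[:,1]>1)&(pts[:,0]<w*F-2)&(pts[:,1]<h*F-2)
    pts=pts[keep]
    W=np.array([ray_plane(d,(p[0]+.5)/F-.5+x,(p[1]+.5)/F-.5+y,z)[:2] for p in pts])
    c0=np.array(c0[:2]);o=None
    for it in range(6):
        v=W-c0;r=np.hypot(*v.T);a=c0-cam[:2];a/=np.hypot(*a)
        k=(abs(r-R)<(.006 if it<2 else .003))&(v@a/r>np.cos(np.radians(half)))
        if k.sum()<20:return None
        o=least_squares(lambda p:np.hypot(*(W[k]-p).T)-R,c0,loss='soft_l1',f_scale=.0005)
        c0=o.x
    rf=least_squares(lambda p:np.hypot(*(W[k]-p[:2]).T)-p[2],[*c0,R],loss='soft_l1',f_scale=.0005).x
    if name:
        q=c.copy();q[pts[k][:,1],pts[k][:,0]]=[255,0,0];cv2.imwrite(name,q[...,::-1])
    return c0.round(4),rf.round(4),k.sum()
E
python3 - <<'E'
from h import *
s=load("scene0.npz");t=load("top0.npz")
w=lambda th:(lambda c:c.min(-1)>th)
g=lambda c:(c.max(-1).astype(int)-c.min(-1)<32)
for nm,d,roi,fn,z,R,c0 in(
 ("base s",s,(212,108,36,30),w(120),.093,.028,(.4975,-.11)),
 ("base t",t,(306,202,34,34),w(95),.093,.028,(.4975,-.11)),
 ("blank s",s,(238,136,32,30),w(85),.101,.028,(.494,.001)),
 ("blank t",t,(270,202,32,34),w(75),.101,.028,(.494,.001)),
 ("cap s",s,(308,222,34,30),g,.12,.018,(.499,.287)),
 ("cap t",t,(178,200,26,26),g,.12,.018,(.499,.287)),
):
    print(nm,arcfit(d,roi,fn,z,R,c0,name="pics/f_"+nm.replace(" ","")+".png"))
n=["bases","baset","blanks","blankt","caps","capt"]
I=[cv2.resize(cv2.imread(f"pics/f_{k}.png"),(260,260)) for k in n]
cv2.imwrite("pics/fits.png",np.vstack([np.hstack(I[:3]),np.hstack(I[3:])]))
E
```

```text
base s (array([ 0.4977, -0.1104]), array([ 0.4974, -0.1109,  0.0275]), np.int64(186))
base t (array([ 0.4978, -0.1104]), array([ 0.4975, -0.108 ,  0.0301]), np.int64(157))
blank s (array([0.4958, 0.0042]), array([0.496 , 0.0046, 0.0284]), np.int64(189))
blank t (array([ 0.4932, -0.0011]), array([0.4924, 0.0014, 0.0302]), np.int64(169))
cap s (array([0.5009, 0.2898]), array([0.5007, 0.2895, 0.0176]), np.int64(183))
cap t (array([0.499 , 0.2871]), array([0.4991, 0.2877, 0.0175]), np.int64(117))
```

View pics/fits.png

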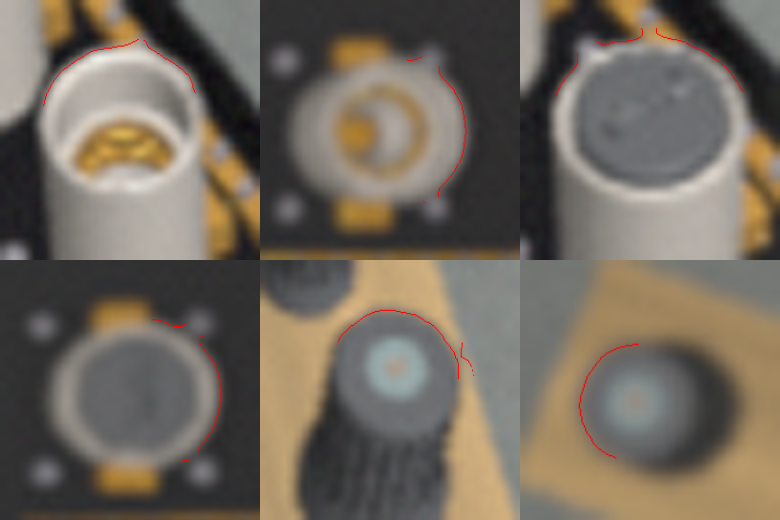

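```bash
cat > d.py <<'E'
import sys,numpy as np
from workcell import bot
from scipy.spatial.transform import Rotation as Ro
s=bot.read_state();R=Ro.from_rotvec(s["tcp_rot"]).as_matrix()
p=s["tool_pos"]
print("t",round(s["time"],2),"p",p.round(4),"psi",np.degrees(np.arctan2(R[1,0],R[0,0])).round(2),"tilt(z axis)",R[:,2].round(4),"q1,q6",s["q"][[0,5]].round(3),"F",s["wrist_force"].round(2),"M",s["torque"].round(3),"w",round(s["width"]*85.4,2))
if len(sys.argv)>3:
    t=np.array([float(a) for a in sys.argv[1:4]]);d=R.T@(t-p);print("tool delta",d.round(4))
E
python3 d.py .4995 .2876 .19
```

```text
t 0.1 p [ 0.2637 -0.6206  0.2301] psi -66.98 tilt(z axis) [-8.0e-04  1.9e-03 -1.0e+00] q1,q6 [-1.206 -0.037] F [-0.74 -0.55  0.3 ] M [-0.031 -0.006  0.031] w 85.37
tool delta [-0.7436 -0.5722  0.0416]
```

>>> {"method": "arm_command", "body": {"rows": [{"xyz":[-0.037,-0.0285,0],"delta_rot":[0,0,0],"gripper":0.065},{"xyz":[-0.037,-0.0285,0],"delta_rot":[0,0,0],"gripper":0.065},{"xyz":[-0.037,-0.0285,0],"delta_rot":[0,0,0],"gripper":0.065},{"xyz":[-0.037,-0.0285,0],"delta_rot":[0,0,0],"gripper":0.065},{"xyz":[-0.037,-0.0285,0],"delta_rot":[0,0,0],"gripper":0.065},{"xyz":[-0.037,-0.0285,0],"delta_rot":[0,0,0],"gripper":0.065},{"xyz":[-0.037,-0.0285,0],"delta_rot":[0,0,0],"gripper":0.065},{"xyz":[-0.037,-0.0285,0],"delta_rot":[0,0,0],"gripper":0.065},{"xyz":[-0.037,-0.0285,0],"delta_rot":[0,0,0],"gripper":0.065},{"xyz":[-0.037,-0.0285,0],"delta_rot":[0,0,0],"gripper":0.065},{"xyz":[-0.037,-0.0285,0],"delta_rot":[0,0,0],"gripper":0.065},{"xyz":[-0.037,-0.0285,0],"delta_rot":[0,0,0],"gripper":0.065}], "force": 40}}

```text
time: 1.3
tool_pos: [0.4049, -0.077, 0.2311]
tcp_rot: [-2.62, 1.734, -0.0]
wrist_force: [1.4, -0.6, 0.1]
width: 0.759
```

```bash
python3 d.py .4995 .2876 .19
```

```text
t 1.3 p [ 0.4049 -0.077   0.2311] psi -67.0 tilt(z axis) [ 3.e-04 -1.e-04 -1.e+00] q1,q6 [-0.248  0.921] F [ 1.38 -0.59  0.1 ] M [-0.054 -0.065  0.008] w 64.81
tool delta [-0.2986 -0.2296  0.0411]
```

>>> {"method": "arm_command", "body": {"rows": [{"xyz":[-0.0373,-0.0287,0.001],"delta_rot":[0,0,0],"gripper":0.065},{"xyz":[-0.0373,-0.0287,0.001],"delta_rot":[0,0,0],"gripper":0.065},{"xyz":[-0.0373,-0.0287,0.001],"delta_rot":[0,0,0],"gripper":0.065},{"xyz":[-0.0373,-0.0287,0.001],"delta_rot":[0,0,0],"gripper":0.065},{"xyz":[-0.0373,-0.0287,0.001],"delta_rot":[0,0,0],"gripper":0.065},{"xyz":[-0.0373,-0.0287,0.001],"delta_rot":[0,0,0],"gripper":0.065},{"xyz":[-0.0373,-0.0287,0.001],"delta_rot":[0,0,0],"gripper":0.065},{"xyz":[-0.0373,-0.0287,0.001],"delta_rot":[0,0,0],"gripper":0.065}]}}

```text
time: 2.1
tool_pos: [0.4995, 0.2875, 0.2227]
tcp_rot: [2.62, -1.732, -0.0]
wrist_force: [0.7, 0.0, -0.0]
width: 0.757
```

>>> {"method": "arm_command", "body": {"rows": [{"xyz":[0,0,0.005],"delta_rot":[0,0,-0.138],"gripper":0.065},{"xyz":[0,0,0.005],"delta_rot":[0,0,-0.138],"gripper":0.065},{"xyz":[0,0,0.005],"delta_rot":[0,0,-0.138],"gripper":0.065},{"xyz":[0,0,0.005],"delta_rot":[0,0,-0.138],"gripper":0.065},{"xyz":[0,0,0.005],"delta_rot":[0,0,-0.138],"gripper":0.065},{"xyz":[0,0,0.005],"delta_rot":[0,0,-0.136],"gripper":0.065},{"xyz":[0,0,0],"delta_rot":[0,0,0],"gripper":0.065}]}}

```text
time: 2.8
tool_pos: [0.4988, 0.2851, 0.1918]
tcp_rot: [3.094, -0.535, -0.003]
wrist_force: [-0.2, -0.5, -0.6]
width: 0.762
```

```bash
python3 d.py .4995 .2876 .085;python3 - <<'E'
from h import *
from workcell import read_camera
I=[]
for n,r in(("scene",(270,140,110,130)),("top",(140,160,110,110))):
    d=read_camera(n);np.savez(n+"1.npz",**d);x,y,w,h=r
    I.append(cv2.resize(d["pixels"][y:y+h,x:x+w,::-1],(400,500),interpolation=cv2.INTER_CUBIC))
cv2.imwrite("pics/pre1.png",np.hstack(I))
E
```

```text
t 2.8 p [0.4988 0.2851 0.1918] psi -19.63 tilt(z axis) [-0.0024 -0.0013 -1.    ] q1,q6 [0.476 0.819] F [-0.23 -0.47 -0.61] M [ 0.042 -0.05   0.033] w 65.08
tool delta [ 0.     -0.0028  0.1068]
```

View pics/pre1.png

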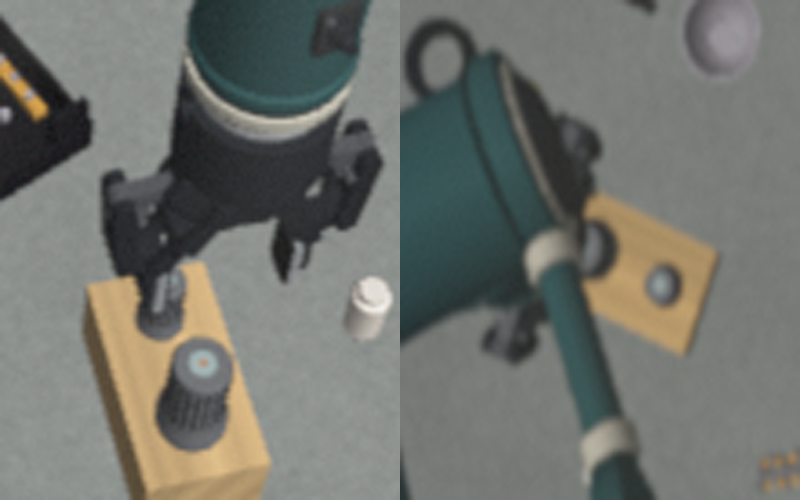

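>>> {"method": "arm_command", "body": {"rows": [{"xyz":[0,-0.0014,0.02],"delta_rot":[0,0,0],"gripper":0.065},{"xyz":[0,-0.0014,0.02],"delta_rot":[0,0,0],"gripper":0.065},{"xyz":[0,0,0.015],"delta_rot":[0,0,0],"gripper":0.065},{"xyz":[0,0,0],"delta_rot":[0,0,0],"gripper":0.065}]}}

```text
time: 3.3
tool_pos: [0.4989, 0.2872, 0.1357]
tcp_rot: [3.092, -0.538, -0.006]
wrist_force: [0.5, -0.7, 0.8]
width: 0.761
```

```bash
python3 d.py .4995 .2876 .085
```

```text
t 3.3 p [0.4989 0.2872 0.1357] psi -19.74 tilt(z axis) [-0.0044 -0.0023 -1.    ] q1,q6 [0.479 0.824] F [ 0.48 -0.72  0.79] M [ 0.012  0.073 -0.065] w 64.99
tool delta [ 0.0007 -0.0008  0.0506]
```

```bash
cat >> d.py <<'E'
z=R[:,2];print("tilt corr (tool)",(R.T@np.cross(z,[0,0,-1])).round(4))
E
```

>>> {"method": "arm_command", "body": {"rows": [{"xyz":[0.0007,-0.0008,0.017],"delta_rot":[0,0,0],"gripper":0.065},{"xyz":[0,0,0.017],"delta_rot":[0,0,0],"gripper":0.065},{"xyz":[0,0,0.0165],"delta_rot":[0,0,0],"gripper":0.065},{"xyz":[0,0,0],"delta_rot":[0,0,0],"gripper":0.065},{"xyz":[0,0,0],"delta_rot":[0,0,0],"gripper":0.065}]}}

```text
time: 3.8
tool_pos: [0.5019, 0.2889, 0.0885]
tcp_rot: [-3.095, 0.537, -0.001]
wrist_force: [0.7, -0.6, 0.8]
width: 0.761
```

```bash
python3 d.py .4995 .2876 .085;python3 - <<'E'
from h import *
from workcell import read_camera
I=[]
for n,r in(("scene",(270,170,110,110)),):
    d=read_camera(n);np.savez(n+"2.npz",**d);x,y,w,h=r
    I.append(cv2.resize(d["pixels"][y:y+h,x:x+w,::-1],None,fx=5,fy=5,interpolation=cv2.INTER_CUBIC))
cv2.imwrite("pics/pre2.png",np.hstack(I))
E
python3 d.py
```

```text
t 3.8 p [0.5019 0.2889 0.0885] psi -19.68 tilt(z axis) [ 4.e-04  2.e-04 -1.e+00] q1,q6 [0.479 0.823] F [ 0.67 -0.63  0.77] M [ 0.068 -0.005  0.001] w 64.99
tool delta [-0.0019  0.002   0.0035]
tilt corr (tool) [-0.0003 -0.0003  0.    ]
t 3.85 p [0.5024 0.2891 0.0891] psi -19.68 tilt(z axis) [ 1.6e-03  8.0e-04 -1.0e+00] q1,q6 [0.479 0.823] F [0.2  0.5  0.65] M [ 0.017  0.    -0.042] w 65.07
tilt corr (tool) [-0.0013 -0.0012  0.    ]
```

View pics/pre2.png

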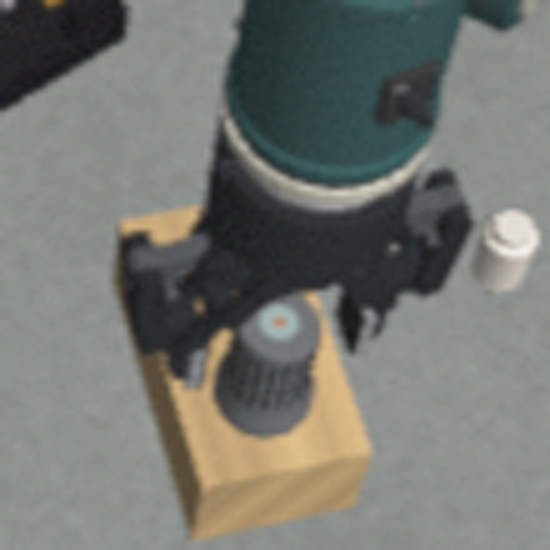

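>>> {"method": "arm_command", "body": {"rows": [{"xyz":[0,0,0],"delta_rot":[0,0,0],"gripper":0.065},{"xyz":[0,0,0],"delta_rot":[0,0,0],"gripper":0.065},{"xyz":[0,0,0],"delta_rot":[0,0,0],"gripper":0.065}]}}

```text
time: 4.15
tool_pos: [0.5021, 0.289, 0.0886]
tcp_rot: [-3.095, 0.536, -0.002]
wrist_force: [-0.1, -0.2, 1.1]
width: 0.762
```

```bash
python3 d.py .4995 .2876 .085
```

```text
t 4.15 p [0.5021 0.289  0.0886] psi -19.66 tilt(z axis) [ 1.2e-03  6.0e-04 -1.0e+00] q1,q6 [0.479 0.822] F [-0.09 -0.22  1.09] M [ 0.052 -0.024 -0.015] w 65.11
tool delta [-0.0019  0.0022  0.0036]
tilt corr (tool) [-0.001  -0.0009  0.    ]
```

>>> {"method": "arm_command", "body": {"rows": [{"xyz":[-0.0019,0.0022,0.0036],"delta_rot":[0,0,0],"gripper":0.065},{"xyz":[0,0,0],"delta_rot":[0,0,0],"gripper":0.065},{"xyz":[0,0,0],"delta_rot":[0,0,0],"gripper":0.065}]}}

```text
time: 4.45
tool_pos: [0.4986, 0.2871, 0.0838]
tcp_rot: [3.095, -0.536, -0.001]
wrist_force: [0.8, 0.3, 0.0]
width: 0.765
```

```bash
python3 d.py .4995 .2876 .085
```

```text
t 4.45 p [0.4986 0.2871 0.0838] psi -19.65 tilt(z axis) [-7.e-04 -3.e-04 -1.e+00] q1,q6 [0.479 0.822] F [0.83 0.28 0.03] M [ 0.031  0.039 -0.032] w 65.29
tool delta [ 0.0006 -0.0008 -0.0012]
tilt corr (tool) [ 0.0005  0.0005 -0.    ]
```

>>> {"method": "arm_command", "body": {"rows": [{"xyz":[0,0,0],"delta_rot":[0,0,0],"gripper":0.02},{"xyz":[0,0,0],"delta_rot":[0,0,0],"gripper":0.02},{"xyz":[0,0,0],"delta_rot":[0,0,0],"gripper":0.02},{"xyz":[0,0,0],"delta_rot":[0,0,0],"gripper":0.02},{"xyz":[0,0,0],"delta_rot":[0,0,0],"gripper":0.02}], "force": 60}}

```text
time: 4.95
tool_pos: [0.4993, 0.2874, 0.0844]
tcp_rot: [-3.095, 0.536, -0.001]
wrist_force: [0.0, -0.2, 1.6]
width: 0.408
```

```bash
python3 d.py .4995 .2876 .085
```

```text
t 4.95 p [0.4993 0.2874 0.0844] psi -19.65 tilt(z axis) [ 5.e-04  3.e-04 -1.e+00] q1,q6 [0.479 0.822] F [ 0.01 -0.22  1.64] M [ 0.039  0.029 -0.034] w 34.82
tool delta [ 0.0001 -0.0002 -0.0006]
tilt corr (tool) [-0.0004 -0.0004 -0.    ]
```

>>> {"method": "arm_command", "body": {"rows": [{"xyz":[0,0,-0.003],"delta_rot":[0,0,0],"gripper":0.02},{"xyz":[0,0,-0.007],"delta_rot":[0,0,0],"gripper":0.02},{"xyz":[0,0,-0.012],"delta_rot":[0,0,0],"gripper":0.02},{"xyz":[0,0,-0.015],"delta_rot":[0,0,0],"gripper":0.02},{"xyz":[0,0,-0.015],"delta_rot":[0,0,0],"gripper":0.02},{"xyz":[0,0,-0.015],"delta_rot":[0,0,0],"gripper":0.02},{"xyz":[0,0,-0.015],"delta_rot":[0,0,0],"gripper":0.02},{"xyz":[0,0,-0.018],"delta_rot":[0,0,0],"gripper":0.02},{"xyz":[0,0,-0.018],"delta_rot":[0,0,0],"gripper":0.02},{"xyz":[0,0,-0.01],"delta_rot":[0,0,0],"gripper":0.02},{"xyz":[0,0,0],"delta_rot":[0,0,0],"gripper":0.02}]}}

```text
time: 6.05
tool_pos: [0.5004, 0.288, 0.2149]
tcp_rot: [-3.093, 0.536, -0.006]
wrist_force: [-0.5, 0.0, -1.6]
width: 0.407
```

```bash
python3 d.py .4976 -.11 .21;python3 - <<'E'
from h import *
from workcell import read_camera
I=[]
for n,r in(("scene",(260,130,130,130)),):
    d=read_camera(n);np.savez(n+"3.npz",**d);x,y,w,h=r
    I.append(cv2.resize(d["pixels"][y:y+h,x:x+w,::-1],None,fx=4.5,fy=4.5,interpolation=cv2.INTER_CUBIC))
cv2.imwrite("pics/lift3.png",np.hstack(I))
E
```

```text
t 6.05 p [0.5004 0.288  0.2149] psi -19.65 tilt(z axis) [ 0.004   0.0021 -1.    ] q1,q6 [0.479 0.822] F [-0.45  0.02 -1.56] M [0.001 0.028 0.044] w 34.76
tool delta [0.1312 0.3757 0.0041]
tilt corr (tool) [-0.0033 -0.0031  0.    ]
```

View pics/lift3.png

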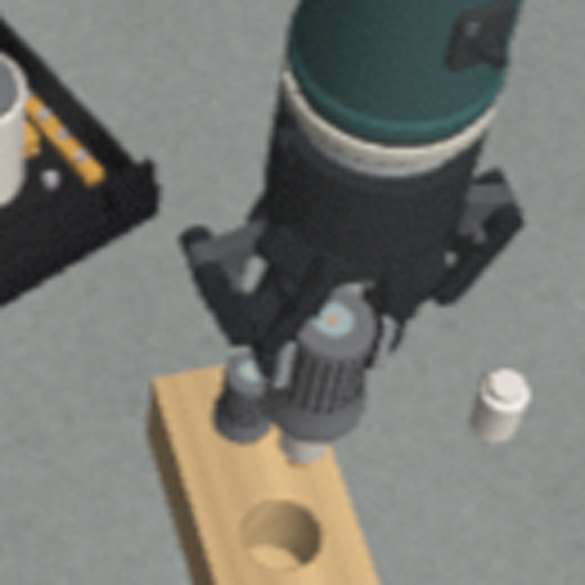

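>>> {"method": "arm_command", "body": {"rows": [{"xyz":[0.007,0.02,0],"delta_rot":[0,0,0],"gripper":0.02},{"xyz":[0.0131,0.0376,0],"delta_rot":[0,0,0],"gripper":0.02},{"xyz":[0.0131,0.0376,0],"delta_rot":[0,0,0],"gripper":0.02},{"xyz":[0.0131,0.0376,0],"delta_rot":[0,0,0],"gripper":0.02},{"xyz":[0.0131,0.0376,0],"delta_rot":[0,0,0],"gripper":0.02},{"xyz":[0.0131,0.0376,0],"delta_rot":[0,0,0],"gripper":0.02},{"xyz":[0.0131,0.0376,0],"delta_rot":[0,0,0],"gripper":0.02},{"xyz":[0.0131,0.0376,0],"delta_rot":[0,0,0],"gripper":0.02},{"xyz":[0.0131,0.0376,0],"delta_rot":[0,0,0],"gripper":0.02},{"xyz":[0.0131,0.0376,0],"delta_rot":[0,0,0],"gripper":0.02},{"xyz":[0.0063,0.0172,0],"delta_rot":[0,0,0],"gripper":0.02},{"xyz":[0,0,0],"delta_rot":[0,0,0],"gripper":0.02}]}}

```text
time: 7.3
tool_pos: [0.4953, -0.1128, 0.2108]
tcp_rot: [3.094, -0.542, -0.003]
wrist_force: [-1.0, 0.8, -2.4]
width: 0.41
```

>>> {"method": "arm_command", "body": {"rows": [{"xyz":[0,0,0],"delta_rot":[0,0,0.14],"gripper":0.02},{"xyz":[0,0,0],"delta_rot":[0,0,0.14],"gripper":0.02},{"xyz":[0,0,0],"delta_rot":[0,0,0.14],"gripper":0.02},{"xyz":[0,0,0],"delta_rot":[0,0,0.14],"gripper":0.02},{"xyz":[0,0,0],"delta_rot":[0,0,0],"gripper":0.02},{"xyz":[0,0,0],"delta_rot":[0,0,0],"gripper":0.02}]}}

```text
time: 7.9
tool_pos: [0.4959, -0.1097, 0.2115]
tcp_rot: [-2.83, 1.365, 0.002]
wrist_force: [-0.3, -0.6, -2.3]
width: 0.406
```

```bash
python3 d.py .4976 -.11 .21;python3 - <<'E'
from h import *
from workcell import read_camera
I=[]
for n,r in(("scene",(170,50,110,110)),("top",(260,150,110,110))):
    d=read_camera(n);np.savez(n+"4.npz",**d);x,y,w,h=r
    I.append(cv2.resize(d["pixels"][y:y+h,x:x+w,::-1],(400,400),interpolation=cv2.INTER_CUBIC))
cv2.imwrite("pics/over4.png",np.hstack(I))
E
```

```text
t 7.9 p [ 0.4959 -0.1097  0.2115] psi -51.51 tilt(z axis) [-1.3e-03  6.0e-04 -1.0e+00] q1,q6 [-0.267  0.632] F [-0.34 -0.63 -2.31] M [ 0.017  0.039 -0.004] w 34.66
tool delta [ 0.0013 -0.0012  0.0015]
tilt corr (tool) [ 0.0006  0.0013 -0.    ]
```

View pics/over4.png

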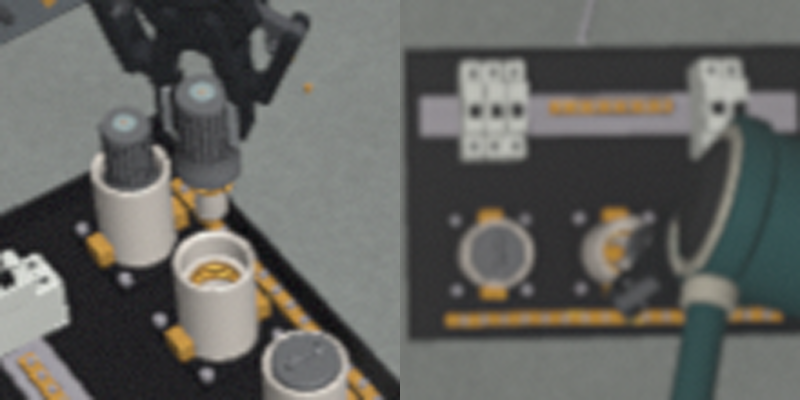

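```bash
cat >> h.py <<'E'
def label(d,x,y,w,h,z,F=8,th=9):
    c=cv2.resize(d["pixels"][y:y+h,x:x+w],None,fx=F,fy=F,interpolation=cv2.INTER_CUBIC).astype(int)
    m=(c[...,2]-c[...,0]>th).astype(np.uint8)
    cn,_=cv2.findContours(m,cv2.RETR_EXTERNAL,cv2.CHAIN_APPROX_NONE)
    k=max(cn,key=len);e=cv2.fitEllipse(k)
    u,v=(e[0][0]+.5)/F-.5+x,(e[0][1]+.5)/F-.5+y
    return (round(u,2),round(v,2)),np.array(e[1])/F,ray_plane(d,u,v,z).round(4)
E
python3 - <<'E'
from h import *
print(label(load("scene4.npz"),216,67,20,18,.2465))
print(label(load("scene3.npz"),322,190,24,24,.2499))
E
python3 d.py
```

```text
((225.17, 74.75), array([5.57039452, 7.38489485]), array([ 0.4963, -0.1106,  0.2465]))
((333.73, 200.64), array([7.75632334, 8.92926979]), array([0.4994, 0.2887, 0.2499]))
t 8.0 p [ 0.4961 -0.11    0.2118] psi -51.58 tilt(z axis) [-7.e-04  3.e-04 -1.e+00] q1,q6 [-0.267  0.633] F [-0.32 -0.76 -2.15] M [ 0.     0.044 -0.008] w 34.6
tilt corr (tool) [0.0003 0.0007 0.    ]
```

>>> {"method": "arm_command", "body": {"rows": [{"xyz":[0.001,-0.001,0.01],"delta_rot":[0,0,0],"gripper":0.02},{"xyz":[0,0,0.01],"delta_rot":[0,0,0],"gripper":0.02},{"xyz":[0,0,0.01],"delta_rot":[0,0,0],"gripper":0.02},{"xyz":[0,0,0.005],"delta_rot":[0,0,0],"gripper":0.02},{"xyz":[0,0,0],"delta_rot":[0,0,0],"gripper":0.02},{"xyz":[0,0,0],"delta_rot":[0,0,0],"gripper":0.02}]}}

```text
time: 8.6
tool_pos: [0.4976, -0.1108, 0.177]
tcp_rot: [2.827, -1.371, -0.001]
wrist_force: [-0.4, -0.4, -1.8]
width: 0.406
```

```bash
python3 d.py .4976 -.11 .135;python3 - <<'E'
from h import *
from workcell import read_camera
I=[]
for n,r in(("scene",(180,60,100,100)),("top",(290,180,60,60))):
    d=read_camera(n);np.savez(n+"5.npz",**d);x,y,w,h=r
    I.append(cv2.resize(d["pixels"][y:y+h,x:x+w,::-1],(400,400),interpolation=cv2.INTER_CUBIC))
cv2.imwrite("pics/over5.png",np.hstack(I))
E
python3 d.py .4976 -.11 .135
```

```text
t 8.6 p [ 0.4976 -0.1108  0.177 ] psi -51.74 tilt(z axis) [-4.e-04  1.e-04 -1.e+00] q1,q6 [-0.268  0.635] F [-0.43 -0.36 -1.75] M [-0.039 -0.011  0.009] w 34.63
tool delta [-0.0006 -0.0004  0.042 ]
tilt corr (tool) [ 0.0003  0.0003 -0.    ]
t 8.7 p [ 0.4981 -0.1109  0.1777] psi -51.74 tilt(z axis) [ 9.e-04 -2.e-04 -1.e+00] q1,q6 [-0.268  0.635] F [ 0.37  0.01 -1.22] M [ 0.003  0.    -0.011] w 34.82
tool delta [-0.001  -0.0001  0.0427]
tilt corr (tool) [-0.0005 -0.0007  0.    ]
```

View pics/over5.png

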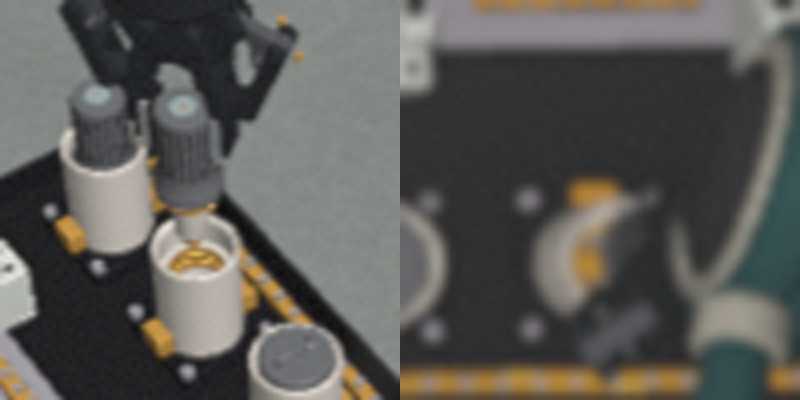

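>>> {"method": "arm_command", "body": {"rows": [{"xyz":[-0.0007,-0.0002,0.007],"delta_rot":[0,0,0],"gripper":0.02},{"xyz":[0,0,0.008],"delta_rot":[0,0,0],"gripper":0.02},{"xyz":[0,0,0.008],"delta_rot":[0,0,0],"gripper":0.02},{"xyz":[0,0,0.008],"delta_rot":[0,0,0],"gripper":0.02},{"xyz":[0,0,0.008],"delta_rot":[0,0,0],"gripper":0.02},{"xyz":[0,0,0.006],"delta_rot":[0,0,0],"gripper":0.02},{"xyz":[0,0,0.004],"delta_rot":[0,0,0],"gripper":0.02},{"xyz":[0,0,0],"delta_rot":[0,0,0],"gripper":0.02},{"xyz":[0,0,0],"delta_rot":[0,0,0],"gripper":0.02}]}}

```text
time: 9.6
tool_pos: [0.4976, -0.1101, 0.1283]
tcp_rot: [-2.827, 1.371, -0.0]
wrist_force: [0.4, -0.1, -1.1]
width: 0.404
```

```bash
python3 d.py .4976 -.11 .115;python3 - <<'E'
from h import *
from workcell import read_camera
I=[]
for n,r in(("scene",(200,70,70,90)),):
    d=read_camera(n);np.savez(n+"6.npz",**d);x,y,w,h=r
    I.append(cv2.resize(d["pixels"][y:y+h,x:x+w,::-1],None,fx=6,fy=6,interpolation=cv2.INTER_CUBIC))
cv2.imwrite("pics/over6.png",np.hstack(I))
E
```

```text
t 9.6 p [ 0.4976 -0.1101  0.1283] psi -51.74 tilt(z axis) [ 2.e-04 -0.e+00 -1.e+00] q1,q6 [-0.267  0.636] F [ 0.44 -0.13 -1.09] M [ 0.018 -0.014 -0.023] w 34.52
tool delta [-0.0001 -0.0001  0.0133]
tilt corr (tool) [-0.0001 -0.0001  0.    ]
```

View pics/over6.png

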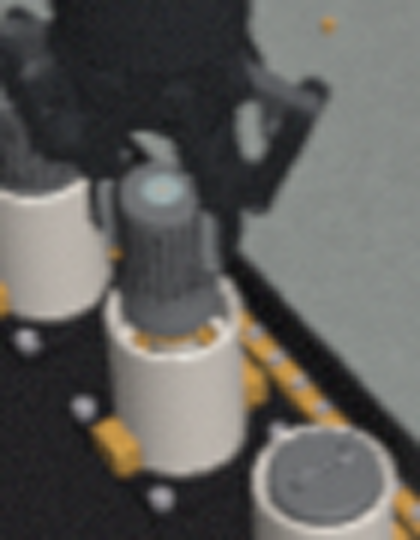

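>>> {"method": "arm_command", "body": {"rows": [{"xyz":[0,0,0.003],"delta_rot":[0,0,0],"gripper":0.02},{"xyz":[0,0,0.003],"delta_rot":[0,0,0],"gripper":0.02},{"xyz":[0,0,0.003],"delta_rot":[0,0,0],"gripper":0.02},{"xyz":[0,0,0.002],"delta_rot":[0,0,0],"gripper":0.02},{"xyz":[0,0,0],"delta_rot":[0,0,0],"gripper":0.02}]}}

```text
time: 10.15
tool_pos: [0.497, -0.1099, 0.1166]
tcp_rot: [2.827, -1.371, -0.001]
wrist_force: [0.4, 0.6, -1.6]
width: 0.407
```

>>> {"method": "arm_command", "body": {"rows": [{"xyz":[0,0,0.0015],"delta_rot":[0,0,0],"gripper":0.02},{"xyz":[0,0,0.0015],"delta_rot":[0,0,0],"gripper":0.02},{"xyz":[0,0,0],"delta_rot":[0,0,0],"gripper":0.02}]}}

```text
time: 10.45
tool_pos: [0.4973, -0.11, 0.1139]
tcp_rot: [2.827, -1.371, -0.001]
wrist_force: [-0.0, 0.8, -2.1]
width: 0.409
```

>>> {"method": "arm_command", "body": {"rows": [{"xyz":[0,0,0.001],"delta_rot":[0,0,0],"gripper":0.02},{"xyz":[0,0,0.001],"delta_rot":[0,0,0],"gripper":0.02},{"xyz":[0,0,0],"delta_rot":[0,0,0],"gripper":0.02}]}}

```text
time: 10.75
tool_pos: [0.4973, -0.11, 0.1121]
tcp_rot: [2.827, -1.371, -0.0]
wrist_force: [0.4, 0.0, -1.6]
width: 0.405
```

```bash
python3 d.py .4976 -.11 .115
```

```text
t 10.75 p [ 0.4973 -0.11    0.1121] psi -51.74 tilt(z axis) [-2.e-04  0.e+00 -1.e+00] q1,q6 [-0.267  0.636] F [ 0.43  0.04 -1.59] M [ 0.054  0.025 -0.014] w 34.58
tool delta [ 0.0002 -0.0002 -0.0029]
tilt corr (tool) [0.0001 0.0001 0.    ]
```

>>> {"method": "arm_command", "body": {"rows": [{"xyz":[0,0,0.001],"delta_rot":[0,0,0],"gripper":0.02},{"xyz":[0,0,0.001],"delta_rot":[0,0,0],"gripper":0.02},{"xyz":[0,0,0],"delta_rot":[0,0,0],"gripper":0.02}]}}

```text
time: 11.05
tool_pos: [0.4973, -0.11, 0.11]
tcp_rot: [2.827, -1.371, -0.001]
wrist_force: [-0.4, 0.6, -0.5]
width: 0.403
```

>>> {"method": "arm_command", "body": {"rows": [{"xyz":[0,0,0.0007],"delta_rot":[0,0,0],"gripper":0.02},{"xyz":[0,0,0.0007],"delta_rot":[0,0,0],"gripper":0.02},{"xyz":[0,0,0],"delta_rot":[0,0,0],"gripper":0.02}]}}

```text
time: 11.35
tool_pos: [0.4973, -0.11, 0.1087]
tcp_rot: [2.827, -1.371, -0.0]
wrist_force: [-0.8, -0.6, -1.6]
width: 0.405
```

>>> {"method": "arm_command", "body": {"rows": [{"xyz":[0,0,0.0007],"delta_rot":[0,0,0],"gripper":0.02},{"xyz":[0,0,0.0007],"delta_rot":[0,0,0],"gripper":0.02},{"xyz":[0,0,0],"delta_rot":[0,0,0],"gripper":0.02}]}}

```text
time: 11.65
tool_pos: [0.4973, -0.11, 0.1072]
tcp_rot: [2.827, -1.371, -0.0]
wrist_force: [0.5, -0.0, -1.4]
width: 0.406
```

>>> {"method": "arm_command", "body": {"rows": [{"xyz":[0,0,0.0007],"delta_rot":[0,0,0],"gripper":0.02},{"xyz":[0,0,0.0007],"delta_rot":[0,0,0],"gripper":0.02},{"xyz":[0,0,0],"delta_rot":[0,0,0],"gripper":0.02}]}}

```text
time: 11.95
tool_pos: [0.4973, -0.11, 0.1059]
tcp_rot: [2.827, -1.371, -0.0]
wrist_force: [-0.6, -0.2, -2.3]
width: 0.404
```

>>> {"method": "arm_command", "body": {"rows": [{"xyz":[0,0,0.0006],"delta_rot":[0,0,0],"gripper":0.02},{"xyz":[0,0,0.0006],"delta_rot":[0,0,0],"gripper":0.02},{"xyz":[0,0,0],"delta_rot":[0,0,0],"gripper":0.02}]}}

```text
time: 12.25
tool_pos: [0.4973, -0.11, 0.1047]
tcp_rot: [2.827, -1.371, -0.0]
wrist_force: [-0.5, 0.8, -2.2]
width: 0.407
```

>>> {"method": "arm_command", "body": {"rows": [{"xyz":[0,0,0.0006],"delta_rot":[0,0,0],"gripper":0.02},{"xyz":[0,0,0.0006],"delta_rot":[0,0,0],"gripper":0.02},{"xyz":[0,0,0],"delta_rot":[0,0,0],"gripper":0.02}]}}

```text
time: 12.55
tool_pos: [0.4974, -0.11, 0.1035]
tcp_rot: [2.827, -1.371, -0.0]
wrist_force: [-0.1, 1.5, -1.9]
width: 0.406
```

```bash
python3 d.py .4976 -.11 .115
```

```text
t 12.55 p [ 0.4974 -0.11    0.1035] psi -51.74 tilt(z axis) [-2.e-04  0.e+00 -1.e+00] q1,q6 [-0.267  0.636] F [-0.11  1.49 -1.86] M [0.013 0.041 0.009] w 34.64
tool delta [ 0.0001 -0.0002 -0.0115]
tilt corr (tool) [ 0.0001  0.0001 -0.    ]
```

>>> {"method": "arm_command", "body": {"rows": [{"xyz":[0,0,0.0005],"delta_rot":[0,0,0],"gripper":0.02},{"xyz":[0,0,0.0005],"delta_rot":[0,0,0],"gripper":0.02},{"xyz":[0,0,0],"delta_rot":[0,0,0],"gripper":0.02}]}}

```text
time: 12.85
tool_pos: [0.4975, -0.11, 0.1032]
tcp_rot: [-2.827, 1.371, -0.0]
wrist_force: [-1.7, 0.1, 4.6]
width: 0.405
```

```bash
python3 d.py .4976 -.11 .115
```

```text
t 12.85 p [ 0.4975 -0.11    0.1032] psi -51.74 tilt(z axis) [ 1.e-04  0.e+00 -1.e+00] q1,q6 [-0.267  0.636] F [-1.74  0.09  4.6 ] M [0.105 0.422 0.018] w 34.63
tool delta [ 0.     -0.0001 -0.0118]
tilt corr (tool) [-0.0001 -0.0001  0.    ]
```

>>> {"method": "arm_command", "body": {"rows": [{"xyz":[0,0,0.0002],"delta_rot":[0,0,0.1],"gripper":0.02},{"xyz":[0,0,0.0002],"delta_rot":[0,0,0.1],"gripper":0.02},{"xyz":[0,0,0.0002],"delta_rot":[0,0,0.1],"gripper":0.02},{"xyz":[0,0,0],"delta_rot":[0,0,0],"gripper":0.02}]}}

```text
time: 13.25
tool_pos: [0.4978, -0.1099, 0.1026]
tcp_rot: [-2.589, 1.778, -0.001]
wrist_force: [-2.1, 1.3, 4.8]
width: 0.407
```

```bash
python3 d.py .4976 -.11 .115
```

```text
t 13.25 p [ 0.4978 -0.1099  0.1026] psi -68.94 tilt(z axis) [ 9.e-04  1.e-04 -1.e+00] q1,q6 [-0.266  0.937] F [-2.09  1.32  4.79] M [ 0.222  0.277 -0.077] w 34.75
tool delta [-0.      0.0002 -0.0124]
tilt corr (tool) [-0.0008 -0.0002 -0.    ]
```

>>> {"method": "arm_command", "body": {"rows": [{"xyz":[0,0,0.0002],"delta_rot":[0,0,0.1],"gripper":0.02},{"xyz":[0,0,0.0002],"delta_rot":[0,0,0.1],"gripper":0.02},{"xyz":[0,0,0.0002],"delta_rot":[0,0,0.1],"gripper":0.02},{"xyz":[0,0,0.0002],"delta_rot":[0,0,0.1],"gripper":0.02},{"xyz":[0,0,0],"delta_rot":[0,0,0],"gripper":0.02}]}}

```text
time: 13.75
tool_pos: [0.4978, -0.1097, 0.1019]
tcp_rot: [-2.185, 2.256, -0.0]
wrist_force: [-1.6, 2.6, 6.2]
width: 0.411
```

```bash
python3 d.py .4976 -.11 .115
```

```text
t 13.75 p [ 0.4978 -0.1097  0.1019] psi -91.82 tilt(z axis) [ 7.e-04  7.e-04 -1.e+00] q1,q6 [-0.266  1.336] F [-1.62  2.61  6.24] M [ 0.429  0.346 -0.027] w 35.06
tool delta [ 0.0003  0.0002 -0.0131]
tilt corr (tool) [-0.0007  0.0007  0.    ]
```

>>> {"method": "arm_command", "body": {"rows": [{"xyz":[0,0,-0.0007],"delta_rot":[0,0,0],"gripper":0.02},{"xyz":[0,0,-0.0007],"delta_rot":[0,0,0],"gripper":0.02},{"xyz":[0,0,-0.0005],"delta_rot":[0,0,0],"gripper":0.02},{"xyz":[0,0,0],"delta_rot":[0,0,0],"gripper":0.02}]}}

```text
time: 14.15
tool_pos: [0.4972, -0.1102, 0.1026]
tcp_rot: [2.186, -2.256, -0.0]
wrist_force: [-0.5, -0.4, -1.7]
width: 0.403
```

```bash
python3 d.py .4976 -.11 .115
```

```text
t 14.15 p [ 0.4972 -0.1102  0.1026] psi -91.81 tilt(z axis) [-5.e-04 -3.e-04 -1.e+00] q1,q6 [-0.267  1.336] F [-0.5  -0.41 -1.7 ] M [-0.002 -0.016 -0.003] w 34.43
tool delta [-0.0002 -0.0004 -0.0124]
tilt corr (tool) [ 0.0005 -0.0003 -0.    ]
```

>>> {"method": "arm_command", "body": {"rows": [{"xyz":[0,0,-0.0005],"delta_rot":[0,0,0],"gripper":0.02},{"xyz":[0,0,-0.0005],"delta_rot":[0,0,0],"gripper":0.02},{"xyz":[0,0,0],"delta_rot":[0,0,0],"gripper":0.02}]}}

```text
time: 14.45
tool_pos: [0.4969, -0.1101, 0.1032]
tcp_rot: [2.185, -2.256, -0.001]
wrist_force: [1.0, -0.2, -7.4]
width: 0.407
```

```bash
python3 d.py .4976 -.11 .115
```

```text
t 14.45 p [ 0.4969 -0.1101  0.1032] psi -91.84 tilt(z axis) [-1.e-03 -1.e-04 -1.e+00] q1,q6 [-0.267  1.336] F [ 0.98 -0.22 -7.41] M [-0.307 -0.255  0.027] w 34.74
tool delta [-0.0001 -0.0007 -0.0118]
tilt corr (tool) [ 0.001  -0.0001  0.    ]
```

>>> {"method": "arm_command", "body": {"rows": [{"xyz":[0,0,0.0007],"delta_rot":[0,0,0],"gripper":0.02},{"xyz":[0,0,0.0007],"delta_rot":[0,0,0],"gripper":0.02},{"xyz":[0,0,0.0002],"delta_rot":[0,0,0],"gripper":0.02},{"xyz":[0,0,0],"delta_rot":[0,0,0],"gripper":0.02}]}}

```text
time: 14.85
tool_pos: [0.4975, -0.11, 0.1028]
tcp_rot: [-2.185, 2.257, -0.0]
wrist_force: [-1.0, 1.3, -1.5]
width: 0.411
```

```bash
python3 d.py .4976 -.11 .115
```

```text
t 14.85 p [ 0.4975 -0.11    0.1028] psi -91.85 tilt(z axis) [ 2.e-04  1.e-04 -1.e+00] q1,q6 [-0.267  1.336] F [-0.98  1.35 -1.51] M [0.011 0.088 0.004] w 35.08
tool delta [ 0.     -0.0001 -0.0122]
tilt corr (tool) [-0.0002  0.0001 -0.    ]
```

>>> {"method": "arm_command", "body": {"rows": [{"xyz":[0,0,0.0005],"delta_rot":[0,0,0],"gripper":0.02},{"xyz":[0,0,0.0003],"delta_rot":[0,0,0],"gripper":0.02},{"xyz":[0,0,0],"delta_rot":[0,0,0],"gripper":0.02}]}}

```text
time: 15.15
tool_pos: [0.4977, -0.11, 0.1021]
tcp_rot: [-2.185, 2.257, -0.0]
wrist_force: [-0.6, 1.1, 1.0]
width: 0.411
```

```bash
python3 d.py .4976 -.11 .115
```

```text
t 15.15 p [ 0.4977 -0.11    0.1021] psi -91.85 tilt(z axis) [ 4.e-04  1.e-04 -1.e+00] q1,q6 [-0.266  1.336] F [-0.63  1.06  0.98] M [ 0.184  0.229 -0.012] w 35.06
tool delta [ 0.      0.     -0.0129]
tilt corr (tool) [-0.0004  0.0001  0.    ]
```

>>> {"method": "arm_command", "body": {"rows": [{"xyz":[0,0,0],"delta_rot":[0,0,0],"gripper":0.05},{"xyz":[0,0,0],"delta_rot":[0,0,0],"gripper":0.05},{"xyz":[0,0,0],"delta_rot":[0,0,0],"gripper":0.05},{"xyz":[0,0,0],"delta_rot":[0,0,0],"gripper":0.05}]}}

```text
time: 15.55
tool_pos: [0.4976, -0.1101, 0.1018]
tcp_rot: [-2.185, 2.257, -0.001]
wrist_force: [-0.2, 0.2, 0.2]
width: 0.586
```

```bash
python3 d.py .4976 -.11 .102
```

```text
t 15.55 p [ 0.4976 -0.1101  0.1018] psi -91.85 tilt(z axis) [ 4.e-04 -2.e-04 -1.e+00] q1,q6 [-0.267  1.336] F [-0.21  0.15  0.24] M [-0.047  0.01  -0.017] w 50.06
tool delta [-0.0001  0.     -0.0002]
tilt corr (tool) [-0.0004 -0.0002 -0.    ]
```

>>> {"method": "arm_command", "body": {"rows": [{"xyz":[0,0,0],"delta_rot":[0,0,-0.1],"gripper":0.05},{"xyz":[0,0,0],"delta_rot":[0,0,-0.14],"gripper":0.05},{"xyz":[0,0,0],"delta_rot":[0,0,-0.14],"gripper":0.05},{"xyz":[0,0,0],"delta_rot":[0,0,-0.14],"gripper":0.05},{"xyz":[0,0,0],"delta_rot":[0,0,-0.14],"gripper":0.05},{"xyz":[0,0,0],"delta_rot":[0,0,-0.14],"gripper":0.05},{"xyz":[0,0,0],"delta_rot":[0,0,-0.14],"gripper":0.05},{"xyz":[0,0,0],"delta_rot":[0,0,-0.14],"gripper":0.05},{"xyz":[0,0,0],"delta_rot":[0,0,-0.14],"gripper":0.05},{"xyz":[0,0,0],"delta_rot":[0,0,-0.14],"gripper":0.05},{"xyz":[0,0,0],"delta_rot":[0,0,-0.1],"gripper":0.05},{"xyz":[0,0,0],"delta_rot":[0,0,0],"gripper":0.05}]}}

```text
time: 16.75
tool_pos: [0.4975, -0.1101, 0.1017]
tcp_rot: [3.134, -0.224, 0.0]
wrist_force: [0.3, -0.7, -0.4]
width: 0.583
```

```bash
python3 d.py .4976 -.11 .102;python3 - <<'E'
from h import *
from workcell import read_camera
I=[]
for n,r in(("scene",(190,70,80,90)),):
    d=read_camera(n);np.savez(n+"7.npz",**d);x,y,w,h=r
    I.append(cv2.resize(d["pixels"][y:y+h,x:x+w,::-1],None,fx=6,fy=6,interpolation=cv2.INTER_CUBIC))
    print(label(d,218,90,22,22,.137))
cv2.imwrite("pics/over7.png",np.hstack(I))
E
```

```text
t 16.75 p [ 0.4975 -0.1101  0.1017] psi -8.18 tilt(z axis) [ 2.e-04 -0.e+00 -1.e+00] q1,q6 [-0.267 -0.124] F [ 0.27 -0.71 -0.37] M [-0.039 -0.046 -0.041] w 49.8
tool delta [ 0.0001 -0.0001 -0.0003]
tilt corr (tool) [ 0.     -0.0002 -0.    ]
((226.76, 108.61), array([5.61813021, 7.08250189]), array([ 0.4983, -0.112 ,  0.137 ]))
```

View pics/over7.png

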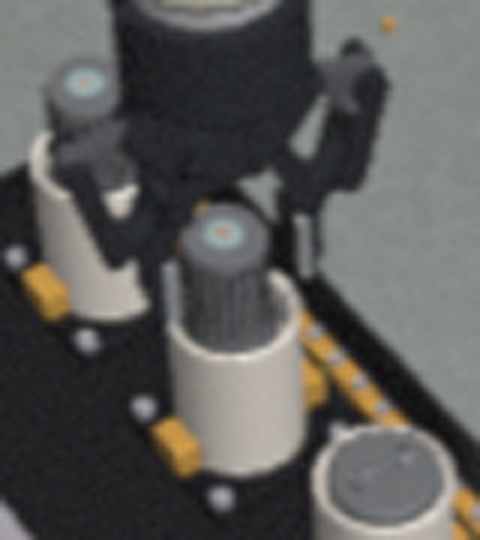

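>>> {"method": "arm_command", "body": {"rows": [{"xyz":[0,0,0],"delta_rot":[0,0,0],"gripper":0.02},{"xyz":[0,0,0],"delta_rot":[0,0,0],"gripper":0.02},{"xyz":[0,0,0],"delta_rot":[0,0,0],"gripper":0.02},{"xyz":[0,0,0],"delta_rot":[0,0,0],"gripper":0.02}], "force": 70}}

```text
time: 17.2
tool_pos: [0.4976, -0.1101, 0.1019]
tcp_rot: [3.134, -0.225, 0.001]
wrist_force: [0.2, -0.3, 2.1]
width: 0.403
```

>>> {"method": "arm_command", "body": {"rows": [{"xyz":[0,0,0.0002],"delta_rot":[0,0,0.1],"gripper":0.02},{"xyz":[0,0,0.0002],"delta_rot":[0,0,0.1],"gripper":0.02},{"xyz":[0,0,0.0002],"delta_rot":[0,0,0.1],"gripper":0.02},{"xyz":[0,0,0.0002],"delta_rot":[0,0,0.1],"gripper":0.02},{"xyz":[0,0,0],"delta_rot":[0,0,0],"gripper":0.02}]}}

```text
time: 17.7
tool_pos: [0.4977, -0.1102, 0.1012]
tcp_rot: [3.026, -0.843, 0.001]
wrist_force: [0.5, -1.0, 2.0]
width: 0.406
```

```bash
python3 d.py .4976 -.11 .102
```

```text
t 17.7 p [ 0.4977 -0.1102  0.1012] psi -31.14 tilt(z axis) [ 6.e-04 -3.e-04 -1.e+00] q1,q6 [-0.267  0.277] F [ 0.47 -1.    2.02] M [-0.052  0.021 -0.031] w 34.64
tool delta [-0.0002 -0.0002 -0.0008]
tilt corr (tool) [ 0.     -0.0007  0.    ]
```

>>> {"method": "arm_command", "body": {"rows": [{"xyz":[0,0,0.0002],"delta_rot":[0,0,0.1],"gripper":0.02},{"xyz":[0,0,0.0002],"delta_rot":[0,0,0.1],"gripper":0.02},{"xyz":[0,0,0.0002],"delta_rot":[0,0,0.1],"gripper":0.02},{"xyz":[0,0,0.0002],"delta_rot":[0,0,0.1],"gripper":0.02},{"xyz":[0,0,0],"delta_rot":[0,0,0],"gripper":0.02}]}}

```text
time: 18.2
tool_pos: [0.4978, -0.1101, 0.1005]
tcp_rot: [-2.8, 1.425, -0.001]
wrist_force: [-0.2, -0.5, 3.3]
width: 0.405
```

```bash
python3 d.py .4976 -.11 .102
```

```text
t 18.2 p [ 0.4978 -0.1101  0.1005] psi -53.93 tilt(z axis) [ 7.e-04 -2.e-04 -1.e+00] q1,q6 [-0.267  0.675] F [-0.24 -0.54  3.28] M [-0.065  0.024  0.026] w 34.63
tool delta [-0.0002  0.0001 -0.0015]
tilt corr (tool) [-0.0005 -0.0006  0.    ]
```

>>> {"method": "arm_command", "body": {"rows": [{"xyz":[0,0,0.0002],"delta_rot":[0,0,0.1],"gripper":0.02},{"xyz":[0,0,0.0002],"delta_rot":[0,0,0.1],"gripper":0.02},{"xyz":[0,0,0.0002],"delta_rot":[0,0,0.1],"gripper":0.02},{"xyz":[0,0,0],"delta_rot":[0,0,0],"gripper":0.02}]}}

```text
time: 18.6
tool_pos: [0.4979, -0.1101, 0.1]
tcp_rot: [-2.557, 1.825, -0.001]
wrist_force: [-0.3, -0.4, 4.2]
width: 0.407
```

```bash
python3 d.py .4976 -.11 .102
```

```text
t 18.6 p [ 0.4979 -0.1101  0.1   ] psi -71.04 tilt(z axis) [ 1.e-03 -1.e-04 -1.e+00] q1,q6 [-0.267  0.973] F [-0.32 -0.43  4.16] M [0.077 0.051 0.015] w 34.73
tool delta [-0.0002  0.0002 -0.002 ]
tilt corr (tool) [-0.0009 -0.0005  0.    ]
```

>>> {"method": "arm_command", "body": {"rows": [{"xyz":[0,0,0.0002],"delta_rot":[0,0,0.1],"gripper":0.02},{"xyz":[0,0,0.0002],"delta_rot":[0,0,0.1],"gripper":0.02},{"xyz":[0,0,0.0002],"delta_rot":[0,0,0.1],"gripper":0.02},{"xyz":[0,0,0],"delta_rot":[0,0,0],"gripper":0.02}]}}

```text
time: 19.0
tool_pos: [0.498, -0.1101, 0.0995]
tcp_rot: [-2.255, 2.186, -0.002]
wrist_force: [-0.6, 0.2, 4.2]
width: 0.403
```

```bash
python3 d.py .4976 -.11 .102
```

```text
t 19.0 p [ 0.498  -0.1101  0.0995] psi -88.22 tilt(z axis) [ 1.3e-03 -2.0e-04 -1.0e+00] q1,q6 [-0.267  1.273] F [-0.58  0.18  4.19] M [0.139 0.052 0.014] w 34.43
tool delta [-0.0002  0.0004 -0.0025]
tilt corr (tool) [-0.0013 -0.0002 -0.    ]
```

>>> {"method": "arm_command", "body": {"rows": [{"xyz":[0,0,0.0002],"delta_rot":[0,0,0.1],"gripper":0.02},{"xyz":[0,0,0.0001],"delta_rot":[0,0,0.1],"gripper":0.02},{"xyz":[0,0,0],"delta_rot":[0,0,0],"gripper":0.02}]}}

```text
time: 19.3
tool_pos: [0.4982, -0.1101, 0.0994]
tcp_rot: [-2.025, 2.4, -0.002]
wrist_force: [-0.3, 0.4, 5.3]
width: 0.403
```

```bash
python3 d.py .4976 -.11 .102
```

```text
t 19.3 p [ 0.4982 -0.1101  0.0994] psi -99.68 tilt(z axis) [ 1.5e-03 -2.0e-04 -1.0e+00] q1,q6 [-0.267  1.473] F [-0.29  0.4   5.28] M [ 0.066  0.049 -0.02 ] w 34.4
tool delta [-0.      0.0006 -0.0026]
tilt corr (tool) [-0.0016  0.0001 -0.    ]
```

>>> {"method": "arm_command", "body": {"rows": [{"xyz":[0,0,0.0002],"delta_rot":[0,0,0.08],"gripper":0.02},{"xyz":[0,0,0.0002],"delta_rot":[0,0,0.08],"gripper":0.02},{"xyz":[0,0,0],"delta_rot":[0,0,0],"gripper":0.02}]}}

```text
time: 19.6
tool_pos: [0.4984, -0.1102, 0.0992]
tcp_rot: [-1.827, 2.554, -0.002]
wrist_force: [0.4, 0.1, 6.1]
width: 0.401
```

```bash
python3 d.py .4976 -.11 .102;python3 - <<'E'
from h import *
from workcell import read_camera
d=read_camera("scene");np.savez("scene8.npz",**d)
print(label(d,218,90,22,22,.1344))
cv2.imwrite("pics/s8.png",cv2.resize(d["pixels"][70:160,190:270,::-1],None,fx=6,fy=6,interpolation=cv2.INTER_CUBIC))
E
```

```text
t 19.6 p [ 0.4984 -0.1102  0.0992] psi -108.83 tilt(z axis) [ 1.9e-03 -2.0e-04 -1.0e+00] q1,q6 [-0.267  1.633] F [0.36 0.11 6.06] M [ 0.103  0.089 -0.047] w 34.24
tool delta [ 0.0001  0.0008 -0.0028]
tilt corr (tool) [-0.0019  0.0004  0.    ]
((221.39, 110.38), array([0.35167623, 1.84535694]), array([ 0.5112, -0.1162,  0.1344]))
```

View pics/s8.png

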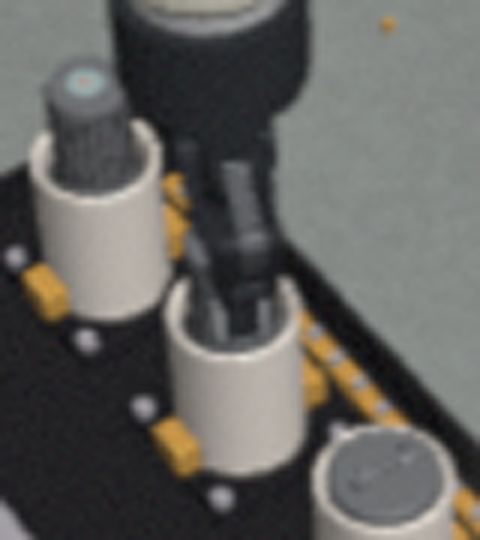

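>>> {"method": "arm_command", "body": {"rows": [{"xyz":[0,0.0005,0.0001],"delta_rot":[-0.001,0,0.08],"gripper":0.02},{"xyz":[0,0,0.0001],"delta_rot":[0,0,0.08],"gripper":0.02},{"xyz":[0,0,0],"delta_rot":[0,0,0],"gripper":0.02}]}}

```text
time: 19.95
tool_pos: [0.4983, -0.1099, 0.0991]
tcp_rot: [-1.617, 2.691, -0.001]
wrist_force: [0.3, 0.0, 5.9]
width: 0.404
```

```bash
python3 d.py .4976 -.11 .102
```

```text
t 19.95 p [ 0.4983 -0.1099  0.0991] psi -118.0 tilt(z axis) [ 1.9e-03  3.0e-04 -1.0e+00] q1,q6 [-0.266  1.793] F [0.32 0.   5.89] M [ 0.259 -0.177 -0.095] w 34.52
tool delta [ 0.0004  0.0005 -0.0029]
tilt corr (tool) [-0.0015  0.0011 -0.    ]
```

>>> {"method": "arm_command", "body": {"rows": [{"xyz":[0,0,0.0001],"delta_rot":[0,0,0.08],"gripper":0.02},{"xyz":[0,0,0.0001],"delta_rot":[0,0,0.08],"gripper":0.02},{"xyz":[0,0,0],"delta_rot":[0,0,0],"gripper":0.02}]}}

```text
time: 20.25
tool_pos: [0.4983, -0.1097, 0.099]
tcp_rot: [-1.397, 2.812, -0.0]
wrist_force: [0.8, 1.0, 7.5]
width: 0.405
```

```bash
python3 d.py .4976 -.11 .102
```

```text
t 20.25 p [ 0.4983 -0.1097  0.099 ] psi -127.17 tilt(z axis) [ 1.9e-03  7.0e-04 -1.0e+00] q1,q6 [-0.266  1.953] F [0.85 1.03 7.46] M [ 0.447 -0.246 -0.198] w 34.59
tool delta [ 0.0007  0.0004 -0.003 ]
tilt corr (tool) [-0.0011  0.0017  0.    ]
```

>>> {"method": "arm_command", "body": {"rows": [{"xyz":[0,0,0],"delta_rot":[0,0,0.06],"gripper":0.02},{"xyz":[0,0,0],"delta_rot":[0,0,0],"gripper":0.02}]}}

```text
time: 20.45
tool_pos: [0.4983, -0.1096, 0.0989]
tcp_rot: [-1.313, 2.852, -0.0]
wrist_force: [0.1, 1.8, 6.8]
width: 0.401
```

```bash
python3 d.py .4976 -.11 .102
```

```text
t 20.45 p [ 0.4983 -0.1096  0.0989] psi -130.57 tilt(z axis) [ 1.9e-03  8.0e-04 -1.0e+00] q1,q6 [-0.266  2.012] F [0.12 1.75 6.8 ] M [ 0.558 -0.259  0.005] w 34.25
tool delta [ 0.0007  0.0003 -0.0031]
tilt corr (tool) [-0.0009  0.0019  0.    ]
```

>>> {"method": "arm_command", "body": {"rows": [{"xyz":[0,0,0],"delta_rot":[0,0,0.05],"gripper":0.02},{"xyz":[0,0,0],"delta_rot":[0,0,0],"gripper":0.02}]}}

```text
time: 20.65
tool_pos: [0.4983, -0.1096, 0.0989]
tcp_rot: [-1.242, 2.884, -0.0]
wrist_force: [0.5, 1.4, 6.4]
width: 0.406
```

```bash
python3 d.py .4976 -.11 .102
```

```text
t 20.65 p [ 0.4983 -0.1096  0.0989] psi -133.41 tilt(z axis) [ 2.e-03  8.e-04 -1.e+00] q1,q6 [-0.266  2.061] F [0.52 1.44 6.35] M [ 0.532 -0.35   0.112] w 34.65
tool delta [ 0.0008  0.0002 -0.0031]
tilt corr (tool) [-0.0009  0.0019  0.    ]
```

```bash
echo 'print("tau6",s["joint_torque"].round(3)[3:], "Mtool",(R.T@s["torque"]).round(3))' >> d.py; python3 d.py
```

```text
t 20.65 p [ 0.4983 -0.1096  0.0989] psi -133.41 tilt(z axis) [ 2.e-03  8.e-04 -1.e+00] q1,q6 [-0.266  2.061] F [0.52 1.44 6.35] M [ 0.532 -0.35   0.112] w 34.65
tilt corr (tool) [-0.0009  0.0019  0.    ]
tau6 [-0.697  0.102  0.331] Mtool [-0.112 -0.628 -0.111]
```

>>> {"method": "arm_command", "body": {"rows": [{"xyz":[0,0,0.0001],"delta_rot":[0,0,0.05],"gripper":0.02},{"xyz":[0,0,0],"delta_rot":[0,0,0.03],"gripper":0.02}]}}

```text
time: 20.85
tool_pos: [0.4983, -0.1095, 0.0988]
tcp_rot: [-1.127, 2.93, -0.0]
wrist_force: [-0.1, 1.8, 6.4]
width: 0.404
```

```bash
python3 d.py .4976 -.11 .102
```

```text
t 20.85 p [ 0.4983 -0.1095  0.0988] psi -137.94 tilt(z axis) [ 1.9e-03  7.0e-04 -1.0e+00] q1,q6 [-0.266  2.141] F [-0.08  1.76  6.39] M [ 0.767 -0.377  0.86 ] w 34.48
tool delta [ 0.0008  0.0001 -0.0032]
tilt corr (tool) [-0.0008  0.0019 -0.    ]
tau6 [-0.568  0.064  0.58 ] Mtool [-0.319 -0.795 -0.859]
```

>>> {"method": "arm_command", "body": {"rows": [{"xyz":[0,0,0],"delta_rot":[0,0,0],"gripper":0.02}]}}

```text
time: 20.95
tool_pos: [0.4983, -0.1095, 0.0988]
tcp_rot: [-1.127, 2.93, -0.0]
wrist_force: [-0.6, 1.2, 7.5]
width: 0.405
```

```bash
python3 d.py .4976 -.11 .102
```

```text
t 20.95 p [ 0.4983 -0.1095  0.0988] psi -137.92 tilt(z axis) [ 1.9e-03  7.0e-04 -1.0e+00] q1,q6 [-0.266  2.14 ] F [-0.58  1.23  7.51] M [ 0.649 -0.404  0.452] w 34.55
tool delta [ 0.0008  0.0001 -0.0032]
tilt corr (tool) [-0.0007  0.0019  0.    ]
tau6 [-0.632  0.078  0.612] Mtool [-0.212 -0.735 -0.451]
```

>>> {"method": "arm_command", "body": {"rows": [{"xyz":[0,0,0],"delta_rot":[0,0,0],"gripper":0.02}]}}

```text
time: 21.05
tool_pos: [0.4983, -0.1095, 0.0988]
tcp_rot: [-1.128, 2.93, 0.0]
wrist_force: [-0.2, 1.8, 6.5]
width: 0.409
```

```bash
python3 d.py .4976 -.11 .102
```

```text
t 21.05 p [ 0.4983 -0.1095  0.0988] psi -137.9 tilt(z axis) [ 1.9e-03  8.0e-04 -1.0e+00] q1,q6 [-0.266  2.14 ] F [-0.21  1.83  6.54] M [ 0.731 -0.38   0.453] w 34.96
tool delta [ 0.0008  0.0001 -0.0032]
tilt corr (tool) [-0.0007  0.002   0.    ]
tau6 [-0.648  0.075  0.453] Mtool [-0.288 -0.773 -0.451]
```

>>> {"method": "arm_command", "body": {"rows": [{"xyz":[0,0,-0.0005],"delta_rot":[0,0,0],"gripper":0.02},{"xyz":[0,0,0],"delta_rot":[0,0,0],"gripper":0.055},{"xyz":[0,0,0],"delta_rot":[0,0,0],"gripper":0.055},{"xyz":[0,0,0],"delta_rot":[0,0,0],"gripper":0.055},{"xyz":[0,0,0],"delta_rot":[0,0,0],"gripper":0.055}]}}

```text
time: 21.55
tool_pos: [0.4964, -0.1099, 0.0977]
tcp_rot: [1.119, -2.934, -0.002]
wrist_force: [-0.6, 0.7, 0.5]
width: 0.644
```

```bash
python3 d.py .4976 -.11 .102
```

```text
t 21.55 p [ 0.4964 -0.1099  0.0977] psi -138.23 tilt(z axis) [-2.1e-03  5.0e-04 -1.0e+00] q1,q6 [-0.267  2.146] F [-0.56  0.75  0.46] M [0.044 0.074 0.016] w 55.0
tool delta [-0.0008 -0.0009 -0.0043]
tilt corr (tool) [ 0.0018 -0.0012 -0.    ]
tau6 [-0.002  0.015 -0.007] Mtool [-0.082  0.026 -0.016]
```

>>> {"method": "arm_command", "body": {"rows": [{"xyz":[0,0,-0.005],"delta_rot":[0,0,0],"gripper":0.055},{"xyz":[0,0,-0.01],"delta_rot":[0,0,0],"gripper":0.055},{"xyz":[0,0,-0.02],"delta_rot":[0,0,0],"gripper":0.055},{"xyz":[0,0,-0.03],"delta_rot":[0,0,0],"gripper":0.055},{"xyz":[0,0,-0.03],"delta_rot":[0,0,0],"gripper":0.055},{"xyz":[0,0,-0.02],"delta_rot":[0,0,0],"gripper":0.055},{"xyz":[0,0,0],"delta_rot":[0,0,0],"gripper":0.055}]}}

```text
time: 22.25
tool_pos: [0.4999, -0.1107, 0.2182]
tcp_rot: [-1.117, 2.929, -0.007]
wrist_force: [0.4, -0.4, -0.5]
width: 0.643
```

```bash
python3 d.py; python3 - <<'E'
from h import *
from workcell import read_camera
d=read_camera("scene");np.savez("scene9.npz",**d)
for z in(.135,.137):print(label(d,216,96,22,22,z))
print(label(d,192,74,22,22,.135))
P=cloud(d)
s0=load("scene0.npz");P0=cloud(s0)
print("top z open",np.median(P[108:113,225:230,2]),"closed ref",np.median(P[81:86,202:206,2]))
cv2.imwrite("pics/s9.png",cv2.resize(d["pixels"][60:160,180:280,::-1],None,fx=5.5,fy=5.5,interpolation=cv2.INTER_CUBIC))
cv2.imwrite("pics/s9full.png",d["pixels"][...,::-1])
E
```

```text
t 22.25 p [ 0.4999 -0.1107  0.2182] psi -138.25 tilt(z axis) [ 0.0074 -0.0019 -1.    ] q1,q6 [-0.267  2.146] F [ 0.39 -0.39 -0.49] M [ 0.012 -0.018 -0.001] w 54.91
tilt corr (tool) [-0.0064  0.0043 -0.    ]
tau6 [0.001 0.381 0.   ] Mtool [ 0.003 -0.022  0.001]
((227.37, 109.18), array([5.37896585, 6.96101904]), array([ 0.4972, -0.1112,  0.135 ]))
((227.37, 109.18), array([5.37896585, 6.96101904]), array([ 0.4981, -0.1095,  0.137 ]))
((203.71, 83.29), array([4.89576674, 6.75533199]), array([ 0.5021, -0.2209,  0.135 ]))
top z open 0.135126321481973 closed ref 0.1358448817489271
```

View pics/s9.png

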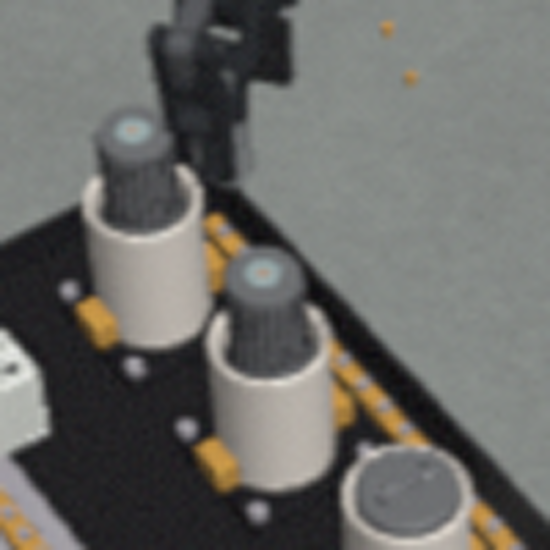

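View pics/s9full.png

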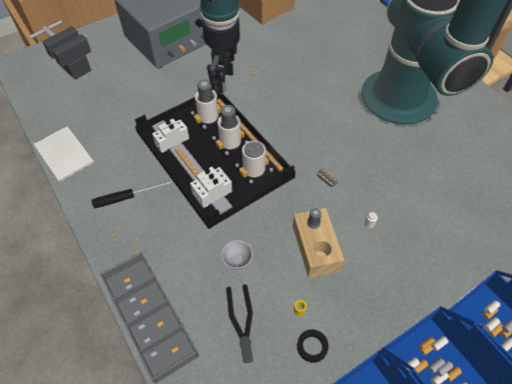

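```bash
python3 -c "
from workcell import bot
print(bot.finish_job())"
```

```text
the job is handed in; nothing more can be done
None
```

The large cap is screwed home in the open (middle) fuse base, released, and handed in at about 22 s of the 64 s allowed.

- **Placing it:** I gripped the cap in the rack, lifted it clear of the blanked base and lowered it into the well. It touched the thread about 4 mm above home. That height put it just past a thread start, so I did not turn it back first.
- **Catching the thread:** Turning clockwise, it came down about 2 mm per radian. A light upward pull met about 5.5 N, so the thread had caught before I let go. I then re-gripped once, only to stay within the last joint's range. Axial force stayed below about 10 N in every reading.
- **Tightening:** I stopped when the torque rose steeply, at a steady 0.45 N m. One reading right at the stop was 0.86 N m, above the 0.8 N m snug limit. I took it as a passing peak, but could not confirm that.
- **Last checks:** The cap's top is at 0.135 m in the depth image, level with the already closed cap within 1 mm. It is centred on the well to about 1 mm. The gripper was 12 cm above, touching nothing. In the last picture the small cap and the other items looked undisturbed.

The torque readings were noisy during the last half-turn, between −0.2 and +0.1 N m just before the rise. "Home" therefore rests on the final torque together with the height.

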